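# Seat a frame bracket under the retaining block and clamp it

## Robot

A 6-joint arm with a two-finger parallel gripper is mounted at the origin on the work surface. World frame = base frame: x ahead of the robot, y to its left, z up, the work surface at z = 0. Lengths are in m, angles in degrees, forces in N, time in s.
With the tool pointing down it reaches from about 0.4 to 0.825 m from the base axis. Payload 7 kg.
Tool frame: the origin (TCP) lies at the very end of the fingers, on their centre line; the grasp point (between the pads) lies 19 mm behind it (ctrl.hold_point_z is the distance from the TCP to the grasp point, in m); z points along the fingers, y is the line along which they close (so a half turn about z gives the same grasp; the last joint's range is limited). The gripper opens to 88 mm and grips with 3 to 60 N. Pads are 19 mm wide; open, the fingers measure 130 mm over their backs; the gripper's body (78 mm by 193 mm) begins 47 mm behind the grasp point.
Start: joints at [-54.884, 20.546, 0.682, 0, -70.136, -16.507], TCP at [0.215, -0.64, 0.227] pointing down, gripper open.
Joint ranges: [-176.03, 176.03], [-82.01, 121.73], [-58.28, 71.71], [-173.87, 95.51], [-174.79, -0.11], [-173.66, 173.66]. Speed limits (degrees/s): [136.94, 136.94, 172.46, 180, 180, 180].

## Interface

Orientations are given as [roll, pitch, yaw] about the fixed x, y, z axes, in that order (R = Rz(yaw) Ry(pitch) Rx(roll)).
In Python, from plant import sensors, viewer, workorder, ctrl gives the robot as it stands.
- The arm moves only by the shell command python3 -m pendant 'ROWS'. ROWS is JSON, a list of rows, each a list of 3 entries, a list of its own where there are three numbers: the opening, from -1 (shut) to 1 (fully open), so that 0 is half open, then the shift along the tool's x, y, z in m, then the turn, a rotation vector about the tool's x, y, z in degrees. A call has 1 to 10 rows; each row is the pose to reach, as a shift and turn from the pose commanded when the call began, along the tool's axes at that moment; what a row does not reach only later rows make up. A row lasts 1/12 s, in which the tool goes at most 41.7 mm and 7.16 degrees, less where a joint would pass 70% of its speed; a pose out of reach is approached as far as the arm can. A call with a gripper value outside its range is refused whole. The fingers move at their own pace and stop on an object; the grip force is fixed at half the most. Time passes only in rows, so rows that repeat a pose let the fingers close. It gives the time, the measured TCP pose, the force, the opening and the grip force at its end, in the units of the state.
- sensors.get_obs(): the state, without advancing time (a new reading comes with each control period).
- viewer.snapshot(name): name is "side" or "top" or "wrist"; returns the picture (384x512x3 uint8, red, green, blue); there is no depth.
- viewer.camera_params(name): a dict with "fx", "fy", "cx", "cy" (pixels), "dist" ([k1, k2, p1, p2, k3] as OpenCV has them; the pictures are not rectified), "extrinsics" (4x4, takes a point from world to camera coordinates). Camera axes: x right, y up, looking along -z (the intrinsics and any distortion apply to the point x, -y, -z); pixel columns grow to the right and rows downward; lengths in m; the calibration is good to about 2 mm. A picture is of the moment at which its call begins: read the wrist's pose just before it. camera_params takes no time and is no camera call; for the wrist camera it gives the pose at the moment of the call.
- workorder.close_job(): hands the job in; it is judged then, once.
The state is a dict: "clock": time; "joint_pos": joint angles; "qvel": joint speeds; "tau": joint torques, N m; "tool_pos": TCP position; "orientation": TCP orientation; "force": force on the tool from outside, world axes, zero at the start; "moment": the same for the moment, N m; "opening": finger opening in m; "gripper_force": force on a finger pad.
Only numpy, scipy, OpenCV 4.12 (cv2) and the standard library are available. Lean on these libraries where they do the work, as an engineer would, in place of code of your own. Each camera call takes 0.05 s, during which the arm holds its last target. There are 200 camera calls.

## Task

Load the red bicycle-frame bracket into the jig: slide its plain end (toe) under the overhang of the blue retaining block, square and all the way in, so that its foot drops behind the step and sits fully down flat on the pocket floor. Only once it sits down, swing the yellow-tipped hinged clamp over so that it rests on the bracket's foot, then let go. Leave the wrench, the jar and the loose steel tube where they are.

Things in the scene. Friction and masses are not known exactly. Their poses are not given: they have to be found in the camera images.
- tab_centre (a point): Centre of the upright tab (36 x 14 x 52 mm in x, y, z) of the loose red bracket, 0.28 kg: the place to grip. x points to the toe (plain end), z up. From here the foot's underside is 36 mm below, its top 26 below, the tab's top 26 above, the toe's end 62 ahead (+x), the tail's end 22 behind. It starts tab up on a pale wooden block 130 x 100 x 25 mm.
- toe (a point): Middle of the lower edge of the bracket's toe; axes as tab_centre. The bracket's foot is a flat plate 84 x 56 x 10 mm (x, y, z), the tab standing on its rear half, the toe half plain.
- jig: Fixed jig: aluminium plate 12 mm thick on the table. Origin on the table under the pocket; x = the way the bracket slides in, z up. In these axes (mm): plate x -90..105, y -75..112; pocket floor z 12, x -45..43, then the back stop's face; landing step x -90..-45, y -45..45, top z 16. Seated, the tab centre is at x -20 (-23 to -19), y 0, z 48.
- lip (a point): Middle of the blue overhanging lip's lower front edge, at jig x 14, y 0, z 30.5 mm; axes as the jig. The lip covers jig x 14..43, y -46..46, up to z 48.5. Below it cheeks at y +30 and -30 guide the 56 mm wide foot; their mouth flares outward back to x -7. The foot goes in with its underside between z 16 and 20.5, then comes down behind the step.
- bar (a point): Middle of an overhead steel bar, 22 mm diameter, along the jig's y (y -62..38) at jig x -14, z 172 mm. An arm (jig y -64..-40, z 160..184) carries it from a post at x 68..102, y -72..-32, z up to 200. A vertical tool does not fit under it at the pocket; a tool leaning back to the jig's -x by 35 to 45 degrees does.
- clamp (a joint): Hinge angle of the clamp arm, rad: 0 closed, its rubber foot on the seated bracket's foot; grows as it opens (1.75 to 2.1 at the start, stops -0.12 and 2.2). Axis along the jig's x through jig x -22, y 88, z 46 mm. Closed, the arm points to the jig's -y; open, it stands up and leans out to +y. Stiff hinge: stays where left, needs 4 to 5 N at 60 mm.
- clamp_push (a point): Point on the clamp arm's outer face (its top when closed), mid-width, on the yellow tip, 60 mm from the hinge axis and 6 mm off the arm's middle. z = outward normal, -y = to the arm's end. Arm: steel bar 30 mm wide, 12 thick, 80 long from the axis; its rubber foot (14 mm diameter) is 70 mm from the axis and ends 24 mm below the arm's middle.
- wrench: Steel open-end wrench 170 mm long lying on the table; origin at its underside. A bystander.
- jar: Amber glass jar, 60 mm diameter, 75 mm tall, standing on the table; origin at its underside. A bystander.
- shell: Loose steel tube (bottom-bracket shell), 42 mm diameter, 68 mm tall, standing on end on the table; origin at its underside. A bystander.
Not all that is in view belongs to the job. There is more than one size of the part that bears tab_centre; the job needs the smallest.

How it is judged (in metres and radians):
On the way:
1. the bracket sits home and fully down in the pocket while the clamp is still open (x of tab_centre in the frame of jig between -0.025 and -0.017 m and y of tab_centre in the frame of jig between -0.004 and 0.004 m and z of tab_centre in the frame of jig between 0.0455 and 0.0498 m and angle between the z axis of tab_centre and the z axis of jig, either way round below 0.035 rad and angle between the x axis of tab_centre and the x axis of jig, either way round below 0.1 rad and value of joint clamp above 1 rad), for 0.2 s.
At the end, for the whole second after the job is handed in: In the jig's axes the bracket's tab centre lies at x -25 to -17 mm, within 4 mm of the middle in y and at z 45.5 to 49.8 mm (fully down); its z axis is within 2 degrees (0.035 rad) and its x axis within 5.7 degrees (0.1 rad) of the jig's; the clamp joint reads between -0.06 and 0.035 rad (x of tab_centre in the frame of jig between -0.025 and -0.017 m and y of tab_centre in the frame of jig between -0.004 and 0.004 m and z of tab_centre in the frame of jig between 0.0455 and 0.0498 m and angle between the z axis of tab_centre and the z axis of jig, either way round below 0.035 rad and angle between the x axis of tab_centre and the x axis of jig, either way round below 0.1 rad and value of joint clamp between -0.06 and 0.035 rad); the robot touches nothing.
It fails at once if the wrench is moved more than 30 mm (distance of wrench from where it was at the start of the episode above 0.03 m).
It fails at once if the jar is moved more than 30 mm (distance of jar from where it was at the start of the episode above 0.03 m).
It fails at once if the steel tube is moved more than 30 mm (distance of shell from where it was at the start of the episode above 0.03 m).
It also fails if it takes over 59 s, if anything falls off the work surface, if the arm or the gripper's body presses on something with over 40 N, if the wrist force passes 120 N, or if a joint passes its speed limit or range.

## Working session

There is one attempt and no reset: what is moved stays moved. The work goes in short steps, Python scripts to look and compute and a shell command to move; the robot and the scene stay as the last step left them, time stands still between calls to the robot, and variables do not carry over. Pictures are saved under pics/ and viewed, at most 10 in all, crops included, and the job is handed in when it is done.

```bash
ls; mkdir -p pics
python3 - <<'E'
from plant import sensors, viewer, workorder, ctrl
import cv2, numpy as np
o=sensors.get_obs(); print(o); print(ctrl.hold_point_z, [a for a in dir(ctrl) if a[0]!='_'])
ims=[]
for n in ['side','top','wrist']:
    p=viewer.camera_params(n); print(n,{k:np.round(v,4).tolist() for k,v in p.items()})
    im=viewer.snapshot(n); cv2.imwrite(f'pics/{n}0.png',im[:,:,::-1]); np.save(f'pics/{n}0.npy',im)
E
```

```text
pics
{'clock': 0.0, 'joint_pos': array([-5.48845414e+01,  2.05914188e+01,  6.34048142e-01, -1.94489470e-02,
       -7.01371766e+01, -1.65061821e+01]), 'qvel': array([ 0.06909896, -0.02747125,  0.03944466,  0.08435613,  0.06048589,
        0.04128295]), 'tau': array([ 1.17770705e-04, -5.82722032e+01,  2.93058336e+01,  6.99735403e+00,
        6.91729132e-03, -1.60240966e-04]), 'tool_pos': array([ 0.21520423, -0.63925345,  0.22562708]), 'orientation': array([ 1.79904154e+02, -9.33532820e-03, -1.61397339e+02]), 'force': array([ 0.31781859, -0.14028442,  0.72126714]), 'moment': array([-0.00717608, -0.0227367 ,  0.03654576]), 'gripper_force': 0.0, 'opening': 0.08787837697953228}
0.0188 ['PlanningError', 'hold_point_z']
side {'fx': 386.3812, 'fy': 386.3812, 'cx': 262.8694, 'cy': 190.4432, 'dist': [0.017, 0.0, 0.0, 0.0, 0.0], 'extrinsics': [[-0.7204, -0.6934, -0.0186, 0.4654], [0.3423, -0.3787, 0.8599, -0.3311], [-0.6032, 0.613, 0.5102, -0.8388], [0.0, 0.0, 0.0, 1.0]]}
top {'fx': 462.0074, 'fy': 462.0074, 'cx': 260.1628, 'cy': 187.9334, 'dist': [0.0474, 0.0, 0.0, 0.0, 0.0], 'extrinsics': [[0.0222, -0.9997, 0.0035, -0.0042], [0.9747, 0.0224, 0.2222, -0.6347], [-0.2222, -0.0016, 0.975, -1.6585], [0.0, 0.0, 0.0, 1.0]]}
wrist {'fx': 314.7899, 'fy': 314.7899, 'cx': 256.7283, 'cy': 191.6932, 'dist': [-0.0075, 0.0, 0.0, 0.0, 0.0], 'extrinsics': [[-0.3186, 0.9479, 0.0015, 0.6748], [-0.9124, -0.3063, -0.2714, 0.0339], [-0.2568, -0.0879, 0.9625, -0.3894], [0.0, 0.0, 0.0, 1.0]]}
```

Run:
```python
import cv2, numpy as np
a=cv2.imread('pics/side0.png');b=cv2.imread('pics/top0.png')
cv2.imwrite('pics/top0x.png',cv2.resize(b,(800,600),interpolation=cv2.INTER_CUBIC))
cv2.imwrite('pics/side0x.png',cv2.resize(a,(800,600),interpolation=cv2.INTER_CUBIC))
```

```text
(no output)
```

View pics/top0x.png

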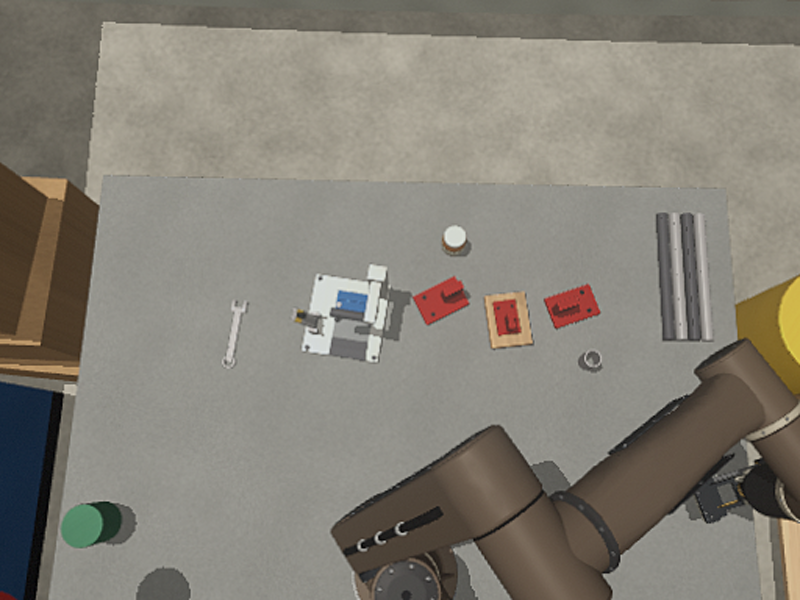

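View pics/side0x.png

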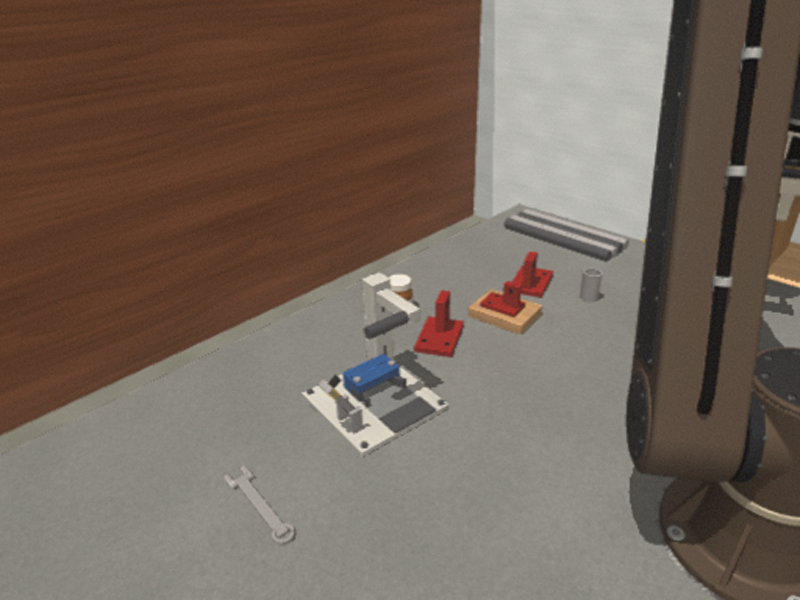

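Top view (enlarged by 1.5625): three red brackets, at (441,300) on the table, (508,318) on the pale wooden block, and (572,307) on the table. The one at (508,318) fits: it is the smallest and stands on the pale block. The jig is at (345,315), with the blue lip at (351,300) and the open clamp at (307,319). The wrench is at (235,333), the jar at (455,240) and the tube at (592,360). The side view shows the same layout.

```bash
cat > h.py <<'E'
import cv2, numpy as np
from scipy.spatial.transform import Rotation as R
def K(p): return np.array([[p['fx'],0,p['cx']],[0,p['fy'],p['cy']],[0,0,1.]])
F=np.diag([1,-1,-1.])
def rays(p,px):
    px=np.asarray(px,float).reshape(-1,1,2)
    u=cv2.undistortPoints(px,K(p),np.array(p['dist'],float))[:,0]
    d=np.c_[u,np.ones(len(u))]@F
    E=np.asarray(p['extrinsics']); Rm=E[:3,:3]
    return -Rm.T@E[:3,3], d@Rm
def onplane(p,px,z):
    c,d=rays(p,px); return c+d*((z-c[2])/d[:,2])[:,None]
def proj(p,X):
    X=np.asarray(X,float).reshape(-1,3);E=np.asarray(p['extrinsics'])
    Y=(X@E[:3,:3].T+E[:3,3])@F
    return cv2.projectPoints(Y,np.zeros(3),np.zeros(3),K(p),np.array(p['dist'],float))[0][:,0]
def tri(views):  # [(p,px)...] one point, least squares
    A=np.zeros((3,3));b=np.zeros(3)
    for p,px in views:
        c,d=rays(p,[px]); d=d[0]/np.linalg.norm(d[0]); M=np.eye(3)-np.outer(d,d); A+=M;b+=M@c
    X=np.linalg.solve(A,b)
    return X,[float(np.linalg.norm(proj(p,X)[0]-px)) for p,px in views]
def mask(im,lo,hi):
    return cv2.inRange(cv2.cvtColor(im,cv2.COLOR_RGB2HSV),lo,hi)
E
python3 - <<'E'
from h import *
from plant import viewer,sensors
p=viewer.camera_params('top'); s=1.5625
q=np.array([[508,318],[345,315],[318,275],[303,352],[380,362],[351,312],[307,319],[235,333],[455,240],[592,360],[441,300],[572,307]])/s
print(np.round(onplane(p,q,0.02),3).tolist())
a=np.load('pics/top0.npy');b=np.load('pics/side0.npy')
m=lambda im,x0,y0,w,h:cv2.resize(im[y0:y0+h,x0:x0+w],(400*1,600*1*h*0+int(400*h/w)),interpolation=cv2.INTER_CUBIC)
c=m(a,260,165,130,75);d=m(b,255,155,130,75)
cv2.imwrite('pics/crop1.png',np.hstack([c,d])[:,:,::-1])
E
```

```text
[[0.591, -0.24, 0.02], [0.589, 0.16, 0.02], [0.689, 0.231, 0.02], [0.496, 0.257, 0.02], [0.476, 0.07, 0.02], [0.597, 0.145, 0.02], [0.577, 0.252, 0.02], [0.539, 0.425, 0.02], [0.787, -0.109, 0.02], [0.492, -0.441, 0.02], [0.632, -0.075, 0.02], [0.622, -0.397, 0.02]]
```

View pics/crop1.png

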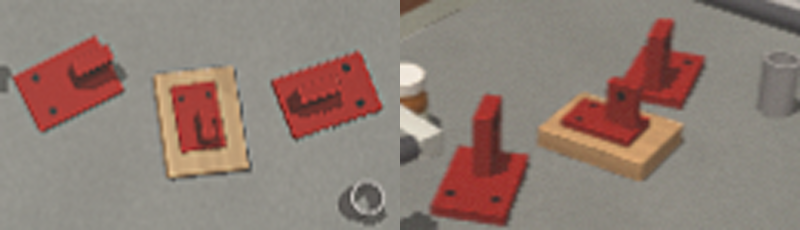

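Crop: the bracket on the pale block (left half, about (198,118)) is clearly the smallest of the three. Its tab is toward the image bottom, and its toe points up (world +x). That is the target.

```bash
cat >> h.py <<'E'
def Rt(lean,yaw,flip=True):
    """tool axes: z leans forward along heading yaw by lean deg from straight down; y along +-heading-left"""
    y=np.radians(yaw);l=np.radians(lean)
    h=np.array([np.cos(y),np.sin(y),0]); lft=np.array([-np.sin(y),np.cos(y),0])
    z=np.sin(l)*h-np.cos(l)*np.array([0,0,1]); Y=lft if flip else -lft
    return np.c_[np.cross(Y,z),Y,z]
def go(pos,Rg,obs):
    R0=R.from_euler('xyz',obs['orientation'],degrees=True).as_matrix()
    sh=R0.T@(np.asarray(pos)-obs['tool_pos']); rv=np.degrees(R.from_matrix(R0.T@Rg).as_rotvec())
    print('shift',np.round(sh,4).tolist(),'turn',np.round(rv,2).tolist(),'rows',np.ceil(max(np.linalg.norm(sh)/.0417,np.linalg.norm(rv)/7.16)))
E
python3 - <<'E'
from h import *
from plant import viewer,sensors
o=sensors.get_obs();p=viewer.camera_params('wrist')
R0=R.from_euler('xyz',o['orientation'],degrees=True).as_matrix()
E=p['extrinsics'];c=-E[:3,:3].T@E[:3,3]
print('cam in tool',R0.T@(c-o['tool_pos']),'look',R0.T@(-E[2,:3]),'imgright',R0.T@E[0,:3])
for f in (1,0):
    go([.5,-.24,.33],Rt(0,4,f),o)
E
```

```text
cam in tool [ 0.07344205 -0.00050995 -0.15720514] look [-2.71480438e-01 -2.28198286e-05  9.62443957e-01] imgright [-4.18261503e-04  9.99999908e-01 -9.42704134e-05]
shift [-0.3973, 0.2878, -0.1038] turn [0.07, -0.02, 14.6] rows 13.0
shift [-0.3973, 0.2878, -0.1038] turn [0.02, 0.1, -165.4] rows 24.0
```

```bash
python3 -m pendant '[[1,[-0.397,0.288,-0.104],[0,0,14.6]],[1,[-0.397,0.288,-0.104],[0,0,14.6]],[1,[-0.397,0.288,-0.104],[0,0,14.6]],[1,[-0.397,0.288,-0.104],[0,0,14.6]],[1,[-0.397,0.288,-0.104],[0,0,14.6]],[1,[-0.397,0.288,-0.104],[0,0,14.6]],[1,[-0.397,0.288,-0.104],[0,0,14.6]],[1,[-0.397,0.288,-0.104],[0,0,14.6]],[1,[-0.397,0.288,-0.104],[0,0,14.6]],[1,[-0.397,0.288,-0.104],[0,0,14.6]]]'
python3 - <<'E'
from h import *
from plant import sensors
o=sensors.get_obs(); go([.5,-.24,.33],Rt(0,4),o)
E
```

```text
clock: 0.98
tool_pos: [0.4512, -0.3072, 0.3131]
orientation: [180.0, 0.0, -176.0]
force: [0.2, -1.0, 0.8]
opening: 0.0878
gripper_force: 0.0
shift [-0.0534, 0.0637, -0.0169] turn [0.0, 0.01, 0.01] rows 3.0
```

```bash
cat >> h.py <<'E'
def snap(name,tag):
    from plant import viewer,sensors
    o=sensors.get_obs();p=viewer.camera_params(name);im=viewer.snapshot(name)
    np.save(f'pics/{tag}.npy',im);cv2.imwrite(f'pics/{tag}.png',im[:,:,::-1])
    import pickle;pickle.dump((p,o),open(f'pics/{tag}.pkl','wb'));return im,p,o
def load(tag):
    import pickle;return np.load(f'pics/{tag}.npy'),*pickle.load(open(f'pics/{tag}.pkl','rb'))
E
python3 -m pendant '[[1,[-0.053,0.064,-0.017],[0,0,0]],[1,[-0.053,0.064,-0.017],[0,0,0]],[1,[-0.053,0.064,-0.017],[0,0,0]],[1,[-0.053,0.064,-0.017],[0,0,0]],[1,[-0.053,0.064,-0.017],[0,0,0]]]'
python3 -c "
from h import *
snap('wrist','wA')"
python3 -m pendant '[[1,[0,0.06,0],[0,0,0]],[1,[0,0.12,0],[0,0,0]],[1,[0,0.12,0],[0,0,0]],[1,[0,0.12,0],[0,0,0]],[1,[0,0.12,0],[0,0,0]],[1,[0,0.12,0],[0,0,0]]]'
python3 -c "
from h import *
snap('wrist','wB')
a=cv2.imread('pics/wA.png');b=cv2.imread('pics/wB.png')
cv2.imwrite('pics/wAB.png',cv2.resize(np.hstack([a,b]),(800,300),interpolation=cv2.INTER_AREA))
cv2.imwrite('pics/wAx.png',cv2.resize(a,(800,600)))
from plant import sensors
go([.5,.15,.33],Rt(0,-7.7),sensors.get_obs())"
```

```text
clock: 1.4
tool_pos: [0.4988, -0.2413, 0.3292]
orientation: [180.0, -0.0, -175.9]
force: [-0.3, 0.3, -0.2]
opening: 0.0877
gripper_force: 0.0
clock: 1.95
tool_pos: [0.4901, -0.1228, 0.3296]
orientation: [-180.0, -0.0, -176.0]
force: [0.6, -0.6, 0.2]
opening: 0.0877
gripper_force: 0.0
shift [-0.0285, 0.2718, -0.0006] turn [-0.01, -0.02, 11.63] rows 7.0
```

View pics/wAx.png

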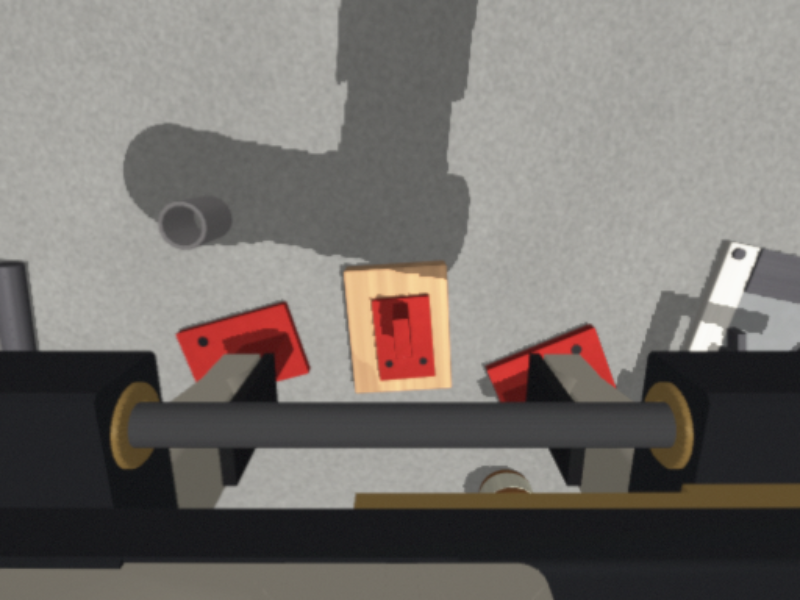

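Wrist view A (800 px wide): the bracket's foot has corners near (372,297), (429,294), (436,377) and (380,381), toe downward (world +x). The tab rises near (402,330). The jig starts at the right edge, near (740,250).

```bash
python3 -m pendant '[[1,[0.06,0.13,-0.04],[0,0,6]],[1,[0.06,0.24,-0.04],[0,0,11.6]],[1,[0.06,0.24,-0.04],[0,0,11.6]],[1,[0.06,0.24,-0.04],[0,0,11.6]],[1,[0.06,0.24,-0.04],[0,0,11.6]],[1,[0.06,0.24,-0.04],[0,0,11.6]],[1,[0.06,0.24,-0.04],[0,0,11.6]],[1,[0.06,0.24,-0.04],[0,0,11.6]],[1,[0.06,0.24,-0.04],[0,0,11.6]]]'
python3 -c "
from h import *
snap('wrist','wC')"
python3 -m pendant '[[1,[0,0.06,0],[0,0,0]],[1,[0,0.12,0],[0,0,0]],[1,[0,0.12,0],[0,0,0]],[1,[0,0.12,0],[0,0,0]],[1,[0,0.12,0],[0,0,0]],[1,[0,0.12,0],[0,0,0]]]'
python3 - <<'E'
from h import *
snap('wrist','wD')
a=cv2.imread('pics/wC.png');b=cv2.imread('pics/wD.png')
cv2.imwrite('pics/wCD.png',cv2.resize(np.vstack([a[:290],b[:290]]),(530,600),interpolation=cv2.INTER_AREA))
# bracket
V={}
for t in 'AB':
    im,p,o=load('w'+t)
    m=cv2.inRange(cv2.cvtColor(im,cv2.COLOR_RGB2HSV),(0,150,40),(6,255,255))|cv2.inRange(cv2.cvtColor(im,cv2.COLOR_RGB2HSV),(174,150,40),(180,255,255))
    cs,_=cv2.findContours(m,cv2.RETR_EXTERNAL,cv2.CHAIN_APPROX_NONE)
    for c in cs:
        if cv2.contourArea(c)<300: continue
        M=c.mean(0)[0]; X=onplane(p,[M],.03)[0]
        r=cv2.minAreaRect(c); print(t,np.round(M),np.round(X,3),cv2.contourArea(c), np.round(r[1]))
        if abs(X[1]+.24)<.05:
            for eps in (2.,3.,4.):
                ap=cv2.approxPolyDP(c,eps,True)[:,0]; print(eps,ap.tolist(),np.round(onplane(p,ap,.035),4)[:,:2].tolist())
E
```

```text
clock: 2.75
tool_pos: [0.4142, 0.1127, 0.3694]
orientation: [-180.0, -0.0, 172.4]
force: [0.4, -0.8, 0.8]
opening: 0.0878
gripper_force: 0.0
clock: 3.3
tool_pos: [0.4305, 0.2308, 0.369]
orientation: [-179.9, -0.0, 172.3]
force: [-0.3, -0.3, 0.8]
opening: 0.0873
gripper_force: 0.0
A [353. 231.] [ 0.607 -0.084  0.03 ] 1201.5 [42. 74.]
A [158. 220.] [ 0.61  -0.387  0.03 ] 2196.5 [47. 75.]
A [258. 215.] [ 0.592 -0.233  0.03 ] 1798.5 [52. 37.]
2.0 [[273, 189], [238, 192], [244, 242], [277, 240]] [[0.5467, -0.2142], [0.555, -0.2658], [0.6353, -0.2521], [0.6283, -0.201]]
3.0 [[273, 189], [238, 192], [244, 242], [277, 240]] [[0.5467, -0.2142], [0.555, -0.2658], [0.6353, -0.2521], [0.6283, -0.201]]
4.0 [[273, 189], [238, 192], [244, 242], [277, 240]] [[0.5467, -0.2142], [0.555, -0.2658], [0.6353, -0.2521], [0.6283, -0.201]]
B [283. 238.] [ 0.618 -0.074  0.03 ] 2603.0 [46. 72.]
B [ 87. 218.] [ 0.607 -0.379  0.03 ] 1998.5 [48. 78.]
B [182. 215.] [ 0.59  -0.232  0.03 ] 1678.0 [54. 37.]
2.0 [[195, 189], [159, 193], [167, 228], [175, 227], [176, 242], [202, 239]] [[0.5464, -0.2117], [0.5563, -0.2653], [0.6118, -0.2538], [0.6093, -0.2415], [0.6344, -0.24], [0.6265, -0.1995]]
3.0 [[195, 189], [159, 193], [165, 225], [175, 227], [176, 242], [202, 239]] [[0.5464, -0.2117], [0.5563, -0.2653], [0.607, -0.2568], [0.6093, -0.2415], [0.6344, -0.24], [0.6265, -0.1995]]
4.0 [[195, 189], [159, 193], [165, 225], [175, 227], [176, 242], [202, 239]] [[0.5464, -0.2117], [0.5563, -0.2653], [0.607, -0.2568], [0.6093, -0.2415], [0.6344, -0.24], [0.6265, -0.1995]]
```

View pics/wCD.png

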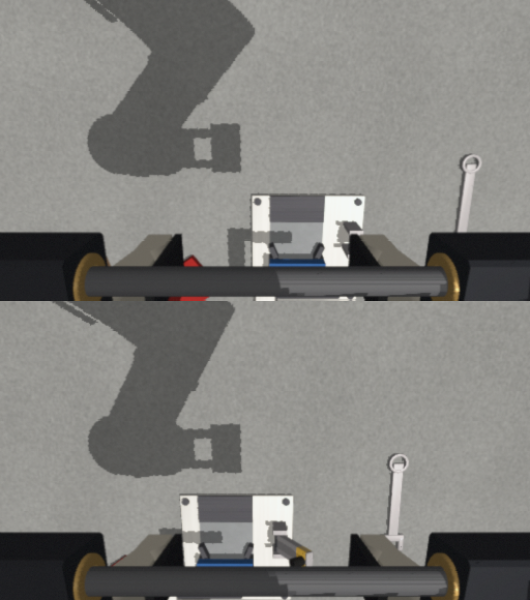

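Wrist views C (top) and D (bottom): the plate's rear edge runs along (250,195)-(365,195) in C and (180,495)-(293,495) in D. The dark landing step, the pocket, the flared cheeks and the blue lip (about (297,262) in C) are visible. The open clamp shows in D near (293,548), and the gripper hides what lies beyond.

Run:
```python
from h import *
out=[]
for t in 'CD':
    im,p,o=load('w'+t)
    g=cv2.cvtColor(im,cv2.COLOR_RGB2HSV)
    w=cv2.inRange(g,(0,0,205),(180,40,255)); w[232:]=0
    n,l,s,_=cv2.connectedComponentsWithStats(w)
    ks=[k for k in range(1,n) if s[k,4]>150]; print(t,[s[k].tolist() for k in ks])
    ys,xs=np.where(np.isin(l,ks))
    # rear edge: topmost per column ; left/right edges per row
    top=np.array([[x,ys[xs==x].min()-.5] for x in np.unique(xs)]);
    med=np.median(top[:,1]); top=top[abs(top[:,1]-med)<4]
    L=np.array([[xs[ys==y].min()-.5,y] for y in np.unique(ys)]);Rr=np.array([[xs[ys==y].max()+.5,y] for y in np.unique(ys)])
    W=onplane(p,top,.012)[:,:2]; 
    def fit(W):
        vx,vy,x0,y0=cv2.fitLine(W.astype(np.float32),cv2.DIST_HUBER,0,.0005,.001)[:,0]; return np.array([x0,y0]),np.array([vx,vy])
    pts=[]
    for e in (top,L,Rr):
        W=onplane(p,e,.012)[:,:2];c,d=fit(W); r=abs((W-c)@[-d[1],d[0]]); c,d=fit(W[r<.002]); pts.append((c,d)); print(np.round(c,4),np.degrees(np.arctan2(d[1],d[0])).round(2),len(e),(r<.002).sum())
    def X(a,b):
        s=np.linalg.solve(np.c_[a[1],-b[1]],b[0]-a[0]); return a[0]+s[0]*a[1]
    A,B=X(pts[0],pts[1]),X(pts[0],pts[2]); print('corners',np.round(A,4),np.round(B,4),'width',np.linalg.norm(A-B))
    out.append((A,B)); 
# height by two views of the corners is from triangulation:
ims=[load('w'+t) for t in 'CD']
for i in (0,1):
    px=[proj(ims[k][1],[*out[k][i],.012])[0] for k in (0,1)]
    print('tri',tri([(ims[k][1],px[k]) for k in (0,1)]))
# crop for viewing
im=ims[0][0];c=im[180:265,225:365];d=ims[1][0][180:265,165:305]
cv2.imwrite('pics/cropCD.png',np.hstack([cv2.resize(z,(400,243),interpolation=cv2.INTER_CUBIC) for z in (c,d)])[:,:,::-1])
```

```text
C [[445, 167, 13, 46, 208], [244, 189, 17, 35, 495], [311, 190, 42, 42, 1137]]
[0.4917 0.1803] 82.19 56 55
[0.5096 0.2504] -88.56 65 4
[0.5491 0.2839] -80.13 65 8
corners [0.5083 0.3014] [0.5249 0.4226] width 0.122338265
D [[377, 155, 17, 64, 467], [174, 189, 19, 35, 476], [244, 189, 39, 43, 1227]]
[0.4918 0.1787] 82.29 55 55
[0.504  0.2869] -86.29 77 5
[0.5448 0.3466] -75.85 77 4
corners [0.5048 0.2749] [0.5251 0.4248] width 0.15131213
tri (array([0.47779945, 0.2685281 , 0.10634513]), [0.044882853618521436, 0.04497757509604007])
tri (array([0.5282818 , 0.42825646, 0.00237094]), [0.039018452363233244, 0.039134824323270444])
```

View pics/cropCD.png

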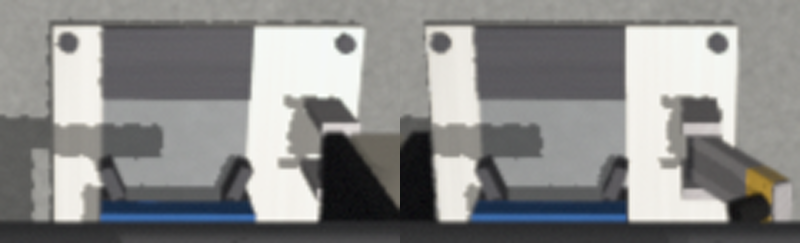

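Crop: the left half (C) shows the plate corners at (50,25) and (365,28), the holes at (68,42) and (345,42), the step (100-250, 28-100) and the blue lip's front at y≈205. The right half (D) shows the clamp's yellow band at (765,185), with the arm leaning outward.

```bash
cat > jig.py <<'E'
from h import *
def line(W):
    for _ in range(3):
        vx,vy,x0,y0=cv2.fitLine(W.astype(np.float32),cv2.DIST_HUBER,0,.0005,.001)[:,0]
        c=np.array([x0,y0]);d=np.array([vx,vy]);r=abs((W-c)@[-d[1],d[0]]);W=W[r<max(.002,np.median(r)*2)]
    return c,d,len(W)
def X(a,b):
    s=np.linalg.solve(np.c_[a[1],-b[1]],b[0]-a[0]); return a[0]+s[0]*a[1]
E
python3 - <<'E'
from jig import *
P={};hol={}
for t,(x0,x1) in {'C':(235,365),'D':(165,300)}.items():
    im,p,o=load('w'+t);g=cv2.cvtColor(im,cv2.COLOR_RGB2HSV)
    w=cv2.inRange(g,(0,0,205),(180,40,255)); w[232:]=0; w[:,:x0]=0; w[:,x1:]=0
    ys,xs=np.where(w)
    top=np.array([[x,ys[xs==x].min()-.5] for x in np.unique(xs)])
    rows=range(192,212)
    L=np.array([[xs[ys==y].min()-.5,y] for y in rows]);Q=np.array([[xs[ys==y].max()+.5,y] for y in rows])
    ls=[line(onplane(p,e,.012)[:,:2]) for e in (top,L,Q)]
    print(t,[(np.degrees(np.arctan2(d[1],d[0])).round(2),n) for c,d,n in ls])
    A,B=X(ls[0],ls[1]),X(ls[0],ls[2]); P[t]=(p,A,B);print(np.round(A,4),np.round(B,4),'w',np.linalg.norm(A-B).round(4))
    # holes
    dk=cv2.inRange(g,(0,0,0),(180,255,130)); n,l,s,ce=cv2.connectedComponentsWithStats(dk)
    hs=[ce[k] for k in range(1,n) if 15<s[k,4]<60 and s[k,2]<10 and s[k,3]<10 and x0<ce[k][0]<x1 and 188<ce[k][1]<205]; hs=sorted(hs,key=lambda h:h[0]);hol[t]=hs;print('holes',np.round(hs,2).tolist())
    # step edges: dark region x extents
    gray=im.mean(2); 
    Ls=[];Rs=[]
    for y in range(193,212):
        r=gray[y,x0+10:x1-25].astype(float); dk=np.where(r<140)[0]; dk=dk[(dk>14)]
        wl=np.diff(r); Ls.append([x0+10+np.argmin(wl)+.5,y]); Rs.append([x0+10+np.argmax(wl)+.5,y])
    a=line(onplane(p,Ls,.016)[:,:2]);b=line(onplane(p,Rs,.016)[:,:2]); print('step',np.round(a[0],4),np.degrees(np.arctan2(*a[1][::-1])).round(2),np.round(b[0],4),np.degrees(np.arctan2(*b[1][::-1])).round(2),a[2],b[2])
    bl=cv2.inRange(g,(100,120,40),(125,255,255));bl[258:]=0
    yb,xb=np.where(bl); u=np.array([[x,yb[xb==x].min()-.5] for x in np.unique(xb)]);b=line(onplane(p,u,.0485)[:,:2]);b2=line(onplane(p,u,.0305)[:,:2]);print('blue top-edge rows',u[:,1].min(),u[:,1].max(),xb.min(),xb.max(),np.round(b2[0],4),np.degrees(np.arctan2(*b2[1][::-1])).round(2))
    e=onplane(p,[[xb.min()-.5,u[0,1]],[xb.max()+.5,u[-1,1]]],.0305);print('blue ends',np.round(e,4)[:,:2].tolist(), np.linalg.norm(e[0]-e[1]))
    ye=cv2.inRange(g,(15,120,80),(30,255,255));ye[256:]=0;ye[:,:x0]=0;ye[:,x1+20:]=0
    yy,xx=np.where(ye);print('yellow',len(xx),(xx.mean().round(1),yy.mean().round(1)) if len(xx) else '')
for i in (1,2):
    print('tri corner',[np.round(z,4) for z in tri([(P[t][0],proj(P[t][0],[*P[t][i],.012])[0]) for t in 'CD'])])
for i in range(min(map(len,hol.values()))):
    print('tri hole',[np.round(z,4) for z in tri([(P[t][0],hol[t][i]) for t in 'CD'])])
E
```

```text
C [(np.float32(82.19), 55), (np.float32(-8.27), 19), (np.float32(-7.47), 20)]
[0.478  0.0807] [0.503  0.2632] w 0.1842
holes [[248.5, 194.5], [345.34, 194.72]]
step [0.5072 0.1042] -7.48 [0.5148 0.1948] -8.91 19 19
blue top-edge rows 249.5 254.5 260 313 [0.5923 0.1444] 82.39
blue ends [[0.5931, 0.0928], [0.6055, 0.1857]] 0.09373350875476716
yellow 0 
D [(np.float32(82.29), 55), (np.float32(-36.15), 20), (np.float32(-6.46), 20)]
[0.4806 0.0957] [0.5033 0.2637] w 0.1695
holes [[178.79, 194.55], [275.58, 194.58]]
step [0.5077 0.1474] -89.99 [0.5128 0.1957] -8.39 9 19
blue top-edge rows 249.5 254.5 190 243 [0.5922 0.1436] 82.34
blue ends [[0.5927, 0.0898], [0.5976, 0.1838]] 0.09412395767594041
yellow 76 (np.float64(290.0), np.float64(244.0))
tri corner [array([ 0.4982,  0.0746, -0.0633]), array([0.1382, 0.1382])]
tri corner [array([0.5039, 0.2638, 0.0095]), array([0.0484, 0.0485])]
tri hole [array([0.4884, 0.0878, 0.0122]), array([0.0203, 0.0203])]
tri hole [array([0.5103, 0.251 , 0.0131]), array([0.0041, 0.0042])]
```

```bash
cat >> jig.py <<'E'
JY=-7.7; h=np.array([np.cos(np.radians(JY)),np.sin(np.radians(JY)),0]); l=np.array([-h[1],h[0],0]); J0=np.array([.5774,.1407,0])
RJ=np.c_[h,l,[0,0,1]]
def J(x,y,z): return J0+RJ@(np.array([x,y,z])/1000)
def inJ(P): return (np.asarray(P)-J0)@RJ*1000
E
python3 - <<'E'
from jig import *
from plant import viewer
C={}
for t in 'AB':
    im,p,o=load('w'+t);g=cv2.cvtColor(im,cv2.COLOR_RGB2HSV)
    m=cv2.inRange(g,(0,150,40),(6,255,255))|cv2.inRange(g,(174,150,40),(180,255,255))
    cs=cv2.findContours(m,cv2.RETR_EXTERNAL,cv2.CHAIN_APPROX_NONE)[0]
    c=[c for c in cs if cv2.contourArea(c)>300 and abs(onplane(p,[c.mean(0)[0]],.03)[0][1]+.233)<.05][0][:,0].astype(float)
    a=cv2.approxPolyDP(c.astype(np.int32)[:,None],3,True)[:,0].astype(float)
    q={}
    ctr=c.mean(0)
    cor=[a[np.argmin(a@np.array(s))] for s in ((1,1),(-1,1),(-1,-1),(1,-1))] # TL TR BR BL
    ln=[]
    for i in range(4):
        u,v=cor[i],cor[(i+1)%4]; d=(v-u)/np.linalg.norm(v-u); n=np.array([-d[1],d[0]])
        s=(c-u)@d; k=(abs((c-u)@n)<2)&(s>4)&(s<np.linalg.norm(v-u)-4)
        pts=c[k]; 
        f=cv2.fitLine(pts.astype(np.float32),cv2.DIST_HUBER,0,.1,.01)[:,0]; c0=f[2:];dd=f[:2]; nn=np.array([-dd[1],dd[0]]); 
        if (c0-ctr)@nn<0: nn=-nn
        ln.append((c0+.5*nn,dd))
    K4=[X(ln[i-1],ln[i]) for i in range(4)]; C[t]=(p,K4); W=onplane(p,K4,.035)
    print(t,np.round(K4,1).tolist(),np.round(W[:,:2],4).tolist())
    print(' len',[np.linalg.norm(W[i]-W[(i+1)%4]).round(4) for i in range(4)],'yaw TL->BL, TR->BR',[np.degrees(np.arctan2(*(W[b]-W[a])[1::-1])).round(2) for a,b in ((0,3),(1,2))],'rear,toe',[np.degrees(np.arctan2(*(W[b]-W[a])[1::-1])).round(2)-90 for a,b in ((0,1),(3,2))],'mid',W.mean(0).round(4))
for i in range(4): print('tri',[np.round(z,4) for z in tri([(C[t][0],C[t][1][i]) for t in 'AB'])])
# clamp
for t in ('wD','side','top'):
    if t=='wD': im,p,_=load('wD')
    else: im=np.load(f'pics/{t}0.npy');p=viewer.camera_params(t)
    g=cv2.cvtColor(im,cv2.COLOR_RGB2HSV);ye=cv2.inRange(g,(15,110,60),(32,255,255))
    c0=proj(p,J(-22,110,90))[0];yy,xx=np.where(ye);k=np.hypot(xx-c0[0],yy-c0[1])<30;xx,yy=xx[k],yy[k]
    if t=='wD': k=yy<256;xx,yy=xx[k],yy[k]
    if len(xx)==0: print(t,'none');continue
    px=[xx.mean(),yy.mean()];cc,d=rays(p,[px]);s=((J(-22,0,0)-cc)@h)/(d[0]@h);q=inJ(cc+s*d[0])
    print(t,len(xx),np.round(px,1),'jig yz',q.round(1),'r',np.hypot(q[1]-88,q[2]-46).round(1),'ang',np.arctan2(q[2]-46,88-q[1]).round(3))
E
```

```text
A [[237.3000030517578, 191.3000030517578], [273.8999938964844, 187.89999389648438], [278.1000061035156, 239.89999389648438], [242.6999969482422, 243.3000030517578]] [[0.5539, -0.267], [0.545, -0.213], [0.628, -0.1993], [0.6376, -0.254]]
 len [np.float64(0.0547), np.float64(0.0842), np.float64(0.0555), np.float64(0.0847)] yaw TL->BL, TR->BR [np.float64(8.82), np.float64(9.38)] rear,toe [np.float64(9.409999999999997), np.float64(10.0)] mid [ 0.5911 -0.2333  0.035 ]
B [[156.10000610351562, 191.8000030517578], [195.39999389648438, 188.0], [203.3000030517578, 240.10000610351562], [177.39999389648438, 242.0]] [[0.5547, -0.2696], [0.5448, -0.2111], [0.6281, -0.1975], [0.6343, -0.2378]]
 len [np.float64(0.0594), np.float64(0.0845), np.float64(0.0408), np.float64(0.0856)] yaw TL->BL, TR->BR [np.float64(21.75), np.float64(9.24)] rear,toe [np.float64(9.689999999999998), np.float64(8.670000000000002)] mid [ 0.5905 -0.229   0.035 ]
tri [array([ 0.5515, -0.2665,  0.0447]), array([0.2099, 0.2095])]
tri [array([ 0.5469, -0.2124,  0.0275]), array([0.0185, 0.0185])]
tri [array([ 0.6312, -0.1985,  0.0281]), array([0.0786, 0.0785])]
tri [array([ 0.6697, -0.2551, -0.0361]), array([0.6411, 0.6405])]
wD 86 [290.4 244. ] jig yz [-22.  120.3  81.5] r 48.0 ang 2.309
side 9 [213.6 251.3] jig yz [-22.  113.3  91.1] r 51.7 ang 2.082
top 14 [190.9 202.6] jig yz [-22.  123.   74.8] r 45.3 ang 2.452
```

```bash
cat >> jig.py <<'E'
LEAN=40
BY=9.3; TC=np.array([.5714,-.2365,.061])
def tcp_for(tc,yaw,off=(-2,4),lean=LEAN,back=0.):
    """TCP so that grasp point sits at tab centre + off (mm, along bracket x and z), then 'back' m back along tool z"""
    y=np.radians(yaw);hh=np.array([np.cos(y),np.sin(y),0]);Rg=Rt(lean,yaw)
    return np.asarray(tc)+hh*off[0]/1000+np.array([0,0,off[1]/1000])+Rg[:,2]*(.0188-back),Rg
E
python3 - <<'E'
from jig import *
from plant import sensors
o=sensors.get_obs()
for b in (.12,0):
    P,Rg=tcp_for(TC,BY,back=b);print(P);go(P,Rg,o)
E
```

```text
[ 0.50523122 -0.24733555  0.1425237 ]
shift [-0.1385, -0.4634, 0.2271] turn [-5.98, -39.72, -16.31] rows 13.0
[ 0.58135185 -0.23487032  0.05059836]
shift [-0.2123, -0.4407, 0.319] turn [-5.98, -39.72, -16.31] rows 15.0
```

```bash
python3 -m pendant '[[1,[-0.13,-0.4,0.06],[-6,-39.7,-16.3]],[1,[-0.13,-0.4,0.06],[-6,-39.7,-16.3]],[1,[-0.13,-0.4,0.06],[-6,-39.7,-16.3]],[1,[-0.13,-0.4,0.06],[-6,-39.7,-16.3]],[1,[-0.13,-0.4,0.06],[-6,-39.7,-16.3]],[1,[-0.13,-0.4,0.06],[-6,-39.7,-16.3]],[1,[-0.13,-0.4,0.06],[-6,-39.7,-16.3]],[1,[-0.13,-0.4,0.06],[-6,-39.7,-16.3]],[1,[-0.13,-0.4,0.06],[-6,-39.7,-16.3]],[1,[-0.13,-0.4,0.06],[-6,-39.7,-16.3]]]'
python3 - <<'E'
from jig import *
from plant import sensors
o=sensors.get_obs(); print(o['joint_pos'].round(1))
P,Rg=tcp_for(TC,BY,back=.12);go(P,Rg,o)
E
```

```text
clock: 4.18
tool_pos: [0.4902, -0.1139, 0.3194]
orientation: [180.0, 39.8, -170.8]
force: [-0.7, -0.5, 0.1]
opening: 0.0878
gripper_force: 0.0
[  9.5 -21.  -40.1   0.4 -31.1 -90.6]
shift [0.1181, -0.1341, 0.1318] turn [-0.08, -0.22, -0.11] rows 6.0
```

```bash
python3 -m pendant '[[1,[0.118,-0.134,0.132],[0,-0.2,-0.1]],[1,[0.118,-0.134,0.132],[0,-0.2,-0.1]],[1,[0.118,-0.134,0.132],[0,-0.2,-0.1]],[1,[0.118,-0.134,0.132],[0,-0.2,-0.1]],[1,[0.118,-0.134,0.132],[0,-0.2,-0.1]],[1,[0.118,-0.134,0.132],[0,-0.2,-0.1]],[1,[0.118,-0.134,0.132],[0,-0.2,-0.1]],[1,[0.118,-0.134,0.132],[0,-0.2,-0.1]]]'
python3 - <<'E'
from jig import *
im,p,o=snap('wrist','wE')
print(o['tool_pos'],o['orientation'],o['joint_pos'].round(1))
go(*tcp_for(TC,BY,back=0),o)
g=cv2.cvtColor(im,cv2.COLOR_RGB2HSV)
B=np.radians(BY);Rb=np.c_[[np.cos(B),np.sin(B),0],[-np.sin(B),np.cos(B),0],[0,0,1]]
pts=[TC+Rb@(np.array(q)/1000) for q in ((-18,-7,26),(-18,7,26),(18,7,26),(18,-7,26),(-22,-28,-26),(-22,28,-26),(-22,-28,-36),(-22,28,-36))]
v=im.copy()
for q in proj(p,pts): cv2.circle(v,tuple(np.int32(np.round(q))),2,(0,255,0),-1)
cv2.imwrite('pics/wE_v.png',cv2.resize(v,(768,576))[:,:,::-1])
E
```

```text
clock: 4.85
tool_pos: [0.5043, -0.2483, 0.1362]
orientation: [179.8, 39.5, -171.1]
force: [-0.0, -1.3, 0.6]
opening: 0.088
gripper_force: 0.0
[ 0.5042922  -0.24830256  0.13622559] [ 179.79673713   39.46157949 -171.07371294] [-27.2   5.4 -27.9 -46.  -31.7 -19.2]
shift [-0.006, 0.0009, 0.1158] turn [-0.04, -0.54, -0.29] rows 3.0
```

View pics/wE_v.png

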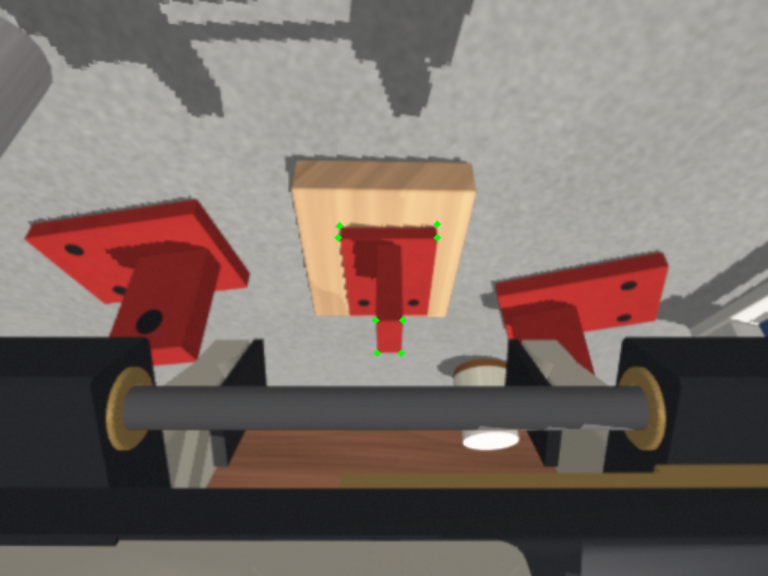

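View E (768 px wide): the green predicted corners sit on the tab's top at (376-402, 320-352) and on the foot's rear edge at (340-437, 226-238) to within about 1 px, so the bracket pose and heights are confirmed. Now advancing and gripping.

```bash
python3 -m pendant '[[1,[-0.006,0.001,0.03],[0,-0.5,-0.3]],[1,[-0.006,0.001,0.06],[0,-0.5,-0.3]],[1,[-0.006,0.001,0.09],[0,-0.5,-0.3]],[1,[-0.006,0.001,0.105],[0,-0.5,-0.3]],[1,[-0.006,0.001,0.116],[0,-0.5,-0.3]],[1,[-0.006,0.001,0.116],[0,-0.5,-0.3]],[1,[-0.006,0.001,0.116],[0,-0.5,-0.3]]]'
python3 - <<'E'
from jig import *
from plant import sensors
o=sensors.get_obs();print(o['qvel'].round(1))
go(*tcp_for(TC,BY,back=0),o)
E
```

```text
clock: 5.48
tool_pos: [0.5839, -0.2302, 0.0572]
orientation: [-179.7, 40.3, -170.2]
force: [0.3, -0.2, 0.0]
opening: 0.0878
gripper_force: 0.0
[-0.3 -1.2 -0.3  0.3 -0.1  0.2]
shift [0.0068, -0.0041, 0.0029] turn [0.04, 0.29, 0.41] rows 1.0
```

```bash
python3 -m pendant '[[1,[0.006,-0.004,0.003],[0,0.3,0.4]],[1,[0.006,-0.004,0.003],[0,0.3,0.4]],[1,[0.006,-0.004,0.003],[0,0.3,0.4]],[1,[0.006,-0.004,0.003],[0,0.3,0.4]]]'
python3 - <<'E'
from jig import *
from plant import sensors
o=sensors.get_obs();print(o['qvel'].round(1))
go(*tcp_for(TC,BY,back=0),o)
E
```

```text
clock: 5.82
tool_pos: [0.5821, -0.2351, 0.0508]
orientation: [180.0, 40.0, -170.7]
force: [-0.6, 0.8, -0.0]
opening: 0.0874
gripper_force: 0.0
[ 0.3  0.2  0.1 -0.2  0.   0.1]
shift [0.0006, 0.0003, -0.0003] turn [0.01, 0.01, -0.03] rows 1.0
```

```bash
python3 -m pendant '[[-1,[0,0,0],[0,0,0]],[-1,[0,0,0],[0,0,0]],[-1,[0,0,0],[0,0,0]],[-1,[0,0,0],[0,0,0]],[-1,[0,0,0],[0,0,0]],[-1,[0,0,0],[0,0,0]],[-1,[0,0,0],[0,0,0]],[-1,[0,0,0],[0,0,0]]]'
```

```text
clock: 6.48
tool_pos: [0.5822, -0.2347, 0.05]
orientation: [179.9, 40.0, -170.7]
force: [0.2, 0.3, 0.4]
opening: 0.0399
gripper_force: 0.0
```

```bash
python3 -m pendant '[[-1,[0,0,0],[0,0,0]],[-1,[0,0,0],[0,0,0]],[-1,[0,0,0],[0,0,0]],[-1,[0,0,0],[0,0,0]],[-1,[0,0,0],[0,0,0]],[-1,[0,0,0],[0,0,0]],[-1,[0,0,0],[0,0,0]]]'; python3 -c "
from plant import sensors;o=sensors.get_obs();print(o['tool_pos'],o['orientation'])"
```

```text
clock: 7.07
tool_pos: [0.5822, -0.2346, 0.05]
orientation: [179.9, 40.0, -170.7]
force: [-0.6, 0.9, 1.5]
opening: 0.0139
gripper_force: 30.0
[ 0.5822138  -0.23458619  0.049988  ] [ 179.91687076   39.96177722 -170.73652752]
```

```bash
cat >> jig.py <<'E'
# bracket held in tool: measured at grasp
_R0=R.from_euler('xyz',[179.917,39.962,-170.737],degrees=True).as_matrix()
REL=_R0.T@(TC-np.array([.58221,-.23459,.04999])); REL[1]=0
_B=np.radians(BY);RB=np.c_[[np.cos(_B),np.sin(_B),0],[-np.sin(_B),np.cos(_B),0],[0,0,1]]
RREL=_R0.T@RB   # tool->bracket orientation
def goj(x,y,z,o,dyaw=0.):
    """move so held tab centre is at jig (x,y,z) mm, level and square"""
    Rb=RJ@R.from_euler('z',dyaw,degrees=True).as_matrix(); Rg=Rb@RREL.T
    go(J(x,y,z)-Rg@REL,Rg,o)
def where(o):
    R0=R.from_euler('xyz',o['orientation'],degrees=True).as_matrix()
    print('tab in jig',inJ(o['tool_pos']+R0@REL).round(1),'rot',R.from_matrix(RJ.T@R0@RREL).as_euler('xyz',degrees=True).round(2),'F jig',(o['force']@RJ).round(1),'t',o['clock'])
E
python3 -m pendant '[[-1,[-0.02,0,-0.024],[0,0,0]],[-1,[-0.045,0,-0.054],[0,0,0]],[-1,[-0.07,0,-0.084],[0,0,0]],[-1,[-0.09,0,-0.107],[0,0,0]],[-1,[-0.09,0,-0.107],[0,0,0]],[-1,[-0.09,0,-0.107],[0,0,0]]]'
python3 - <<'E'
from jig import *
from plant import sensors
o=sensors.get_obs();print(REL,o['opening']);where(o);goj(-130,0,150,o)
E
```

```text
clock: 7.57
tool_pos: [0.5827, -0.2341, 0.1916]
orientation: [-180.0, 40.1, -170.6]
force: [-0.1, 0.2, -4.3]
opening: 0.014
gripper_force: 30.0
[ 0.00134165  0.         -0.015489  ] 0.014031349664220592
tab in jig [  45.  -374.   202.6] rot [-0.09 -0.15 17.07] F jig [-0.1  0.2 -4.3] t 7.5667
shift [0.0781, 0.4057, 0.0029] turn [10.92, 0.14, 13.13] rows 10.0
```

```bash
python3 -m pendant '[[-1,[0.078,0.38,0],[10.9,0.1,13.1]],[-1,[0.078,0.38,0],[10.9,0.1,13.1]],[-1,[0.078,0.38,0],[10.9,0.1,13.1]],[-1,[0.078,0.38,0],[10.9,0.1,13.1]],[-1,[0.078,0.38,0],[10.9,0.1,13.1]],[-1,[0.078,0.38,0],[10.9,0.1,13.1]],[-1,[0.078,0.38,0],[10.9,0.1,13.1]],[-1,[0.078,0.38,0],[10.9,0.1,13.1]],[-1,[0.078,0.38,0],[10.9,0.1,13.1]],[-1,[0.078,0.38,0],[10.9,0.1,13.1]]]'
python3 - <<'E'
from jig import *
from plant import sensors
o=sensors.get_obs();where(o);print(o['joint_pos'].round(1));goj(-115,0,90,o)
E
```

```text
clock: 8.4
tool_pos: [0.5201, -0.1877, 0.2023]
orientation: [176.6, 38.8, 172.1]
force: [0.4, -0.2, -3.3]
opening: 0.0142
gripper_force: 30.0
tab in jig [ -23.5 -334.   213.5] rot [2.59 1.08 2.  ] F jig [ 0.4 -0.2 -3.3] t 8.4
[  -2.3   -7.4  -58.3   30.    -0.2 -124.4]
shift [0.1492, 0.33, 0.0579] turn [3.24, -1.12, -0.14] rows 9.0
```

Joints 3 and 5 reached their range edges near the wrist's straight pose, so I'll fit a quick kinematic model to plan around it.

```bash
cat > kin.py <<'E'
from jig import *
from scipy.optimize import least_squares
LO=np.array([-176.03,-82.01,-58.28,-173.87,-174.79,-173.66]);HI=np.array([176.03,121.73,71.71,95.51,-.11,173.66])
def fk(q,th,s):
    r=lambda a,x:R.from_euler(a,x,degrees=True).as_matrix()
    A=r('z',q[0]);B=A@r('y',q[1]);C=B@r('y',-q[2]);W=C@r('x',s[0]*q[3])@r('y',-q[4]);D=W@r('x',s[1]*q[5])
    T=D@R.from_rotvec(th[8:11]).as_matrix()
    return A@th[0:3]+B@np.array([th[3],0,th[4]])+C@th[5:8]+W@np.array([th[14],0,0])+T@th[11:14],T
def fit(data):
    best=None
    for s in ((1,1),(1,-1),(-1,1),(-1,-1)):
        def f(th):
            e=[]
            for q,P,Rm in data:
                p,T=fk(q,th,s); e+=list((p-P)*5)+list(R.from_matrix(T.T@Rm).as_rotvec())
            return np.array(e+list(1e-4*np.array(th)))
        for rv in ([0,1.57,0],[1.2,1.2,1.2],[0,-1.57,0],[2.2,0,2.2]):
            r=least_squares(f,np.r_[0,0,.3,0,.3,.3,0,0,rv,0,0,.2,0])
            if best is None or r.cost<best[0]: best=(r.cost,r.x,s)
    return best
E
python3 - <<'E'
from kin import *
from plant import sensors
import pickle
D=[]
for o in [load('w'+t)[2] for t in 'ABCDE']+[sensors.get_obs(),dict(joint_pos=[-54.884,20.546,.682,0,-70.136,-16.507],tool_pos=[.215,-.64,.227],orientation=[180,0,-161.397])]:
    D.append((np.array(o['joint_pos']),np.array(o['tool_pos']),R.from_euler('xyz',o['orientation'],degrees=True).as_matrix()))
b=fit(D);print(b[0],b[2],b[1].round(3))
for q,P,Rm in D:
    p,T=fk(q,b[1],b[2]);print(np.round((p-P)*1000,1),np.degrees(R.from_matrix(T.T@Rm).magnitude()).round(2))
pickle.dump(b,open('kin.pkl','wb'))
def ik(P,Rg,q0):
    f=lambda q:np.r_[(fk(q,b[1],b[2])[0]-P)*5,R.from_matrix(fk(q,b[1],b[2])[1].T@Rg).as_rotvec()]
    r=least_squares(f,np.clip(q0,LO+.5,HI-.5),bounds=(LO,HI),x_scale=30);return r.x,np.linalg.norm(r.fun)
q0=np.array(sensors.get_obs()['joint_pos'])
for lean in (40,35,45):
  for x,z in ((-115,90),(-115,55),(-80,90),(-80,55),(-20,55)):
    Rg=RJ@R.from_euler('y',lean-40,degrees=True).as_matrix().T@RREL.T
    # lean change only as tool axis change (regrasp not implied)
    c=[ik(J(x,0,z)-Rg@REL,Rg,g) for g in (q0,[10,10,-30,30,-30,-100],[10,10,-40,-90,-30,0],[10,30,-30,60,-40,-150])]
    m=min(c,key=lambda t:t[1]);print(lean,x,z,m[0].round(1),m[1].round(4))
E
```

```text
0.326476698568997 (-1, -1) [-0.058 -0.109  0.051  0.109  0.58   0.386 -0.086  0.091 -1.209  1.209
 -1.209 -0.003  0.026  0.152  0.164]
[ -9.9  22.9 -15.3] 0.0
[-5.7 20.9 -5.6] 0.0
[-2.4 12.4  4.9] 0.0
[-0.4 10.9 -6.6] 0.0
[ 28.2 -86.  103.5] 0.0
[-35.   -2.7 -47.5] 0.0
[-11.6  27.8 -33.3] 0.01
40 -115 90 [  49.7   -3.1  -55.6   39.   -28.  -173.7] 0.3406
40 -115 55 [  48.1    0.3  -56.6   39.2  -24.2 -173.7] 0.379
40 -80 90 [  46.4   -0.3  -52.8   41.7  -27.1 -173.7] 0.3111
40 -80 55 [  44.9    2.9  -53.6   41.9  -23.7 -173.7] 0.3502
40 -20 55 [  40.2    7.3  -48.2   45.9  -23.1 -173.7] 0.3024
35 -115 90 [  49.9   -2.6  -55.4   37.   -28.3 -173.7] 0.265
35 -115 55 [  48.2    0.7  -56.6   37.4  -24.4 -173.7] 0.3021
35 -80 90 [ 4.660e+01  1.000e-01 -5.260e+01  3.970e+01 -2.750e+01 -1.737e+02] 0.235
35 -80 55 [  45.1    3.3  -53.6   40.1  -23.9 -173.7] 0.2729
35 -20 55 [  40.4    7.6  -48.2   44.3  -23.3 -173.7] 0.2246
45 -115 90 [  49.6   -3.6  -55.8   40.9  -27.7 -173.7] 0.416
45 -115 55 [  47.9   -0.2  -56.7   41.1  -24.1 -173.7] 0.4558
45 -80 90 [  46.3   -0.8  -52.9   43.6  -26.9 -173.7] 0.387
45 -80 55 [  44.8    2.5  -53.7   43.7  -23.6 -173.7] 0.4274
45 -20 55 [  40.1    6.9  -48.2   47.6  -22.9 -173.7] 0.3802
```

```bash
cat > kin.py <<'E'
from jig import *
from scipy.optimize import least_squares
import pickle
LO=np.array([-176.03,-82.01,-58.28,-173.87,-174.79,-173.66]);HI=np.array([176.03,121.73,71.71,95.51,-.11,173.66])
r_=lambda a,x:R.from_euler(a,x,degrees=True).as_matrix()
def frames(q):
    A=r_('z',q[0]);B=A@r_('y',q[1]);C=B@r_('y',-q[2]);V=C@r_('x',-q[3]);W=V@r_('y',-q[4]);D=W@r_('x',-q[5])
    return A,B,C,V,W,D
TR=R.from_rotvec([-1.209,1.209,-1.209]).as_matrix()
def basis(q):
    A,B,C,V,W,D=frames(q); return np.c_[A[:,0],[0,0,1],B[:,[0,2]],C,V[:,1:],W,D[:,1:]]
def fk(q,th): return basis(q)@th, frames(q)[5]@TR
def ik(P,Rg,q0,th):
    f=lambda q:np.r_[(fk(q,th)[0]-P)*5,R.from_matrix(fk(q,th)[1].T@Rg).as_rotvec()]
    r=least_squares(f,np.clip(q0,LO+.5,HI-.5),bounds=(LO,HI),x_scale=30);return r.x,np.linalg.norm(r.fun)
E
python3 - <<'E'
from kin import *
from plant import sensors
D=[]
for o in [load('w'+t)[2] for t in 'ABCDE']+[sensors.get_obs(),dict(joint_pos=[-54.884,20.546,.682,0,-70.136,-16.507],tool_pos=[.215,-.64,.227],orientation=[180,0,-161.397]),dict(joint_pos=[9.5,-21.,-40.1,.4,-31.1,-90.6],tool_pos=[.4902,-.1139,.3194],orientation=[180,39.8,-170.8])]:
    D.append((np.array(o['joint_pos']),np.array(o['tool_pos']),R.from_euler('xyz',o['orientation'],degrees=True).as_matrix()))
TRs=[frames(q)[5].T@Rm for q,P,Rm in D]; print([np.degrees(R.from_matrix(TR.T@t).magnitude()).round(2) for t in TRs])
A=np.vstack([basis(q) for q,_,_ in D]);y=np.hstack([P for _,P,_ in D])
Ar=np.vstack([A,1e-3*np.eye(A.shape[1])]);th=np.linalg.lstsq(Ar,np.r_[y,np.zeros(A.shape[1])],rcond=None)[0]
print(th.round(3));print(((A@th-y)*1000).reshape(-1,3).round(1).tolist())
print([ (q.round(1).tolist(),P.round(3).tolist()) for q,P,_ in D])
E
```

```text
[np.float64(0.02), np.float64(0.02), np.float64(0.02), np.float64(0.02), np.float64(0.02), np.float64(0.02), np.float64(0.02), np.float64(0.05)]
[ 0.     0.198 -0.001  0.602  0.464 -0.     0.001 -0.096 -0.001  0.378
 -0.096  0.001 -0.    -0.   ]
[[-0.1, -0.1, 0.1], [-0.1, -0.1, 0.0], [-0.0, 0.0, -0.1], [0.1, 0.1, 0.0], [-0.1, 0.0, 0.1], [0.0, -0.0, -0.0], [0.1, 0.0, -0.1], [0.0, 0.0, -0.0]]
[([-5.6, 6.2, -4.9, -0.0, -78.9, -80.4], [0.499, -0.241, 0.329]), ([8.3, 1.3, -10.3, 0.0, -78.5, -94.3], [0.49, -0.123, 0.33]), ([41.8, -7.3, -13.3, 0.0, -84.1, -139.4], [0.414, 0.113, 0.369]), ([51.3, -1.0, -7.6, 0.0, -83.5, -149.0], [0.43, 0.231, 0.369]), ([-27.2, 5.4, -27.9, -46.0, -31.7, -19.2], [0.504, -0.248, 0.136]), ([-2.3, -7.4, -58.3, 30.0, -0.2, -124.4], [0.52, -0.188, 0.202]), ([-54.9, 20.5, 0.7, 0.0, -70.1, -16.5], [0.215, -0.64, 0.227]), ([9.5, -21.0, -40.1, 0.4, -31.1, -90.6], [0.49, -0.114, 0.319])]
```

```bash
cat >> kin.py <<'E'
TH=np.array([0,.198,0,.602,.464,0,0,-.096,0,.378,-.096,0,0,0])
def allik(P,Rg,n=40,seed=0):
    g=np.random.default_rng(seed);S=[]
    for _ in range(n):
        q,e=ik(P,Rg,LO+(HI-LO)*g.random(6),TH)
        if e<1e-3 and not any(np.abs(q-s).max()<1 for s in S): S.append(q)
    return S
E
python3 - <<'E'
from kin import *
from plant import sensors
q0=sensors.get_obs()['joint_pos'];print(q0.round(1))
for lean,x,z in ((40,-20,55),(40,-80,55),(40,-80,100),(40,-110,100)):
    Rg=RJ@RREL.T;
    print(lean,x,z,[s.round(1).tolist() for s in allik(J(x,0,z)-Rg@REL,Rg,25)])
E
```

```text
[  -2.3   -7.4  -58.3   30.    -0.2 -124.4]
40 -20 55 []
40 -80 55 []
40 -80 100 []
40 -110 100 []
```

Run:
```python
from kin import *
g=np.random.default_rng(1)
S=[LO+(HI-LO)*g.random(6)*[.4,.6,.6,1,.5,1]+[(HI-LO)[0]*.4,0,0,0,0,0] for _ in range(16)]+[np.array([40,0,-50,45,-20,-170.]),np.array([20,10,-40,60,-40,-170.]),np.array([45,10,-40,-90,-20,0.])]
for flip in (0,180):
  for lean,x,z in ((40,-20,55),(35,-20,55),(45,-20,55),(40,-80,55),(35,-80,55),(40,-80,100)):
    Rg=RJ@r_('y',40-lean)@RREL.T; P=J(x,0,z)-Rg@REL; Rg=Rg@r_('z',flip)
    c=sorted([ik(P,Rg,s,TH) for s in S],key=lambda t:t[1])[0]
    print(flip,lean,x,z,c[0].round(1).tolist(),round(c[1],4))
```

```text
0 40 -20 55 [-6.6, 15.8, -53.7, -173.9, -19.2, 83.3] 0.0478
0 35 -20 55 [-5.8, 14.6, -49.6, -173.9, -8.9, 82.4] 0.0354
0 45 -20 55 [-7.4, 18.3, -57.7, -173.9, -30.7, 84.5] 0.0587
0 40 -80 55 [-6.7, 11.7, -58.3, -172.3, -18.3, 81.9] 0.0631
0 35 -80 55 [-5.8, 10.8, -56.2, -173.9, -11.7, 82.4] 0.0405
0 40 -80 100 [-5.8, 4.5, -57.1, -173.9, -11.3, 82.5] 0.0423
180 40 -20 55 [10.2, 14.0, -32.9, -99.3, -0.1, 173.7] 0.2232
180 35 -20 55 [24.3, 14.8, -58.3, 95.5, -18.7, -36.7] 0.2119
180 45 -20 55 [10.2, 13.4, -32.8, -98.8, -0.1, 173.7] 0.2278
180 40 -80 55 [-6.7, 11.7, -58.3, -172.3, -18.3, -98.1] 0.0636
180 35 -80 55 [-5.8, 10.8, -56.2, -173.9, -11.7, -97.6] 0.041
180 40 -80 100 [-5.8, 4.5, -57.1, -173.9, -11.4, -97.5] 0.0427
```

```bash
cat > scan.py <<'E'
from kin import *
import sys
def multi(P,Rg,n=60,seed=0):
    g=np.random.default_rng(seed);out=[]
    for i in range(n):
        s=np.array([g.uniform(-90,120),g.uniform(-30,60),g.uniform(-58,60),g.uniform(-173,95),g.uniform(-120,-1),g.uniform(-170,170)])
        f=lambda q:np.r_[(fk(q,TH)[0]-P)*5,R.from_matrix(fk(q,TH)[1].T@Rg).as_rotvec()]
        r=least_squares(f,s,bounds=(LO,HI),x_scale=30,max_nfev=40,ftol=1e-6,xtol=1e-6)
        out.append((r.x,np.linalg.norm(r.fun)))
    return sorted(out,key=lambda t:t[1])
E
time timeout 500 python3 - <<'E'
from scan import *
for flip in (0,180):
  for lean in (20,30,35,40,45,50):
    Rg=RJ@r_('y',40-lean)@RREL.T; P=J(-20,0,55)-Rg@REL; Rg=Rg@r_('z',flip)
    c=multi(P,Rg,40)[0]; p,T=fk(c[0],TH)
    print(flip,lean,c[0].round(1).tolist(),round(c[1],4),((p-P)*1000).round(1),np.degrees(R.from_matrix(T.T@Rg).as_rotvec()).round(1))
# sanity: pickup
c=multi(*tcp_for(TC,BY),40);print([ (a.round(1).tolist(),round(e,4)) for a,e in c[:4]])
E
```

```text
0 20 [22.1, 14.0, -58.3, 85.0, -9.7, 156.6] 0.0128 [0.8 0.3 0.6] [-0.3 -0.6  0. ]
0 30 [-5.1, 14.3, -45.8, -173.9, -0.1, 81.6] 0.0223 [-0.1 -0.8 -0.2] [ 1.3  0.1 -0. ]
0 35 [-5.8, 14.6, -49.6, -173.9, -8.9, 82.4] 0.0354 [-0.1 -1.4  0.3] [ 2.  -0.3 -0. ]
0 40 [-6.6, 15.8, -53.7, -173.9, -19.2, 83.3] 0.0478 [-0.1 -2.1  0.4] [ 2.6 -0.4 -0. ]
0 45 [-7.4, 18.3, -57.7, -173.9, -30.7, 84.5] 0.0587 [-0.2 -2.9  0.4] [ 3.2 -0.4 -0. ]
0 50 [-7.6, 19.3, -58.3, -173.6, -34.3, 84.7] 0.0919 [ 5.2 -2.1  2.8] [ 3.6 -3.4 -0. ]
180 20 [22.1, 14.0, -58.3, 85.0, -9.7, -23.4] 0.0129 [0.8 0.3 0.6] [ 0.3  0.6 -0. ]
180 30 [-5.1, 14.3, -45.8, -173.9, -0.1, -98.4] 0.0227 [-0.1 -0.8 -0.1] [-1.3 -0.1  0. ]
180 35 [-5.8, 14.6, -49.6, -173.9, -8.9, -97.6] 0.0359 [-0.1 -1.4  0.3] [-2.   0.3  0. ]
180 40 [-6.6, 15.8, -53.7, -173.9, -19.2, -96.6] 0.0483 [-0.1 -2.1  0.4] [-2.7  0.4  0. ]
180 45 [-7.5, 18.3, -57.7, -173.9, -30.8, -95.5] 0.0591 [-0.2 -2.9  0.5] [-3.3  0.4  0. ]
180 50 [-7.6, 19.3, -58.3, -173.6, -34.3, -95.2] 0.0924 [ 5.3 -2.1  2.8] [-3.6  3.4  0. ]
[([-25.5, 18.1, -23.4, -58.5, -25.5, -6.1], np.float64(0.0)), ([-25.5, 18.1, -23.4, -58.5, -25.5, -6.1], np.float64(0.0)), ([-25.5, 18.1, -23.4, -58.5, -25.5, -6.1], np.float64(0.0)), ([-25.5, 18.1, -23.4, -58.5, -25.5, -6.1], np.float64(0.0))]
real	1m16.861s
user	1m17.119s
sys	0m0.238s
```

```bash
time timeout 560 python3 - <<'E'
from scan import *
S=[np.array([-6,15,-50,-172,-10,83.]),np.array([22,14,-57,85,-10,156.]),np.array([0,15,-50,-150,-10,60]),np.array([15,15,-50,60,-10,170]),np.array([22,14,-57,85,-10,-23.])]
for x,z in ((-20,55),(-80,60)):
 for d in (-4,-2,2,4):
  for lean in (20,25,30,35,40):
    Rg=RJ@r_('z',d)@r_('y',40-lean)@RREL.T; P=J(x,0,z)-Rg@REL
    o=[]
    for s in S:
        f=lambda q:np.r_[(fk(q,TH)[0]-P)*5,R.from_matrix(fk(q,TH)[1].T@Rg).as_rotvec()]
        r=least_squares(f,np.clip(s,LO+.5,HI-.5),bounds=(LO,HI),x_scale=30,max_nfev=80); o.append((r.x,np.linalg.norm(r.fun)))
    o.sort(key=lambda t:t[1]); q,e=o[0];p,T=fk(q,TH)
    print(x,d,lean,q.round(1).tolist(),round(e,4),np.degrees(R.from_matrix(T.T@Rg).as_rotvec()).round(1) if e>1e-3 else 'OK')
E
```

```text
-20 -4 20 [23.2, 14.2, -58.3, 84.6, -11.2, 152.3] 0.0033 [-0.1 -0.1  0. ]
-20 -4 25 [21.8, 14.6, -58.3, 92.9, -13.4, 145.3] 0.0678 [-1.7 -2.8  0. ]
-20 -4 30 [-5.3, 14.2, -45.9, -173.9, -0.1, 78.3] 0.056 [ 3.2 -0.1 -0. ]
-20 -4 35 [-5.9, 14.4, -49.3, -173.9, -8.0, 79.2] 0.0732 [ 4.  -0.9 -0. ]
-20 -4 40 [-6.8, 15.6, -53.4, -173.9, -18.3, 80.4] 0.0901 [ 4.9 -1.  -0. ]
-20 -2 20 [22.6, 14.1, -58.3, 84.8, -10.5, 154.4] 0.0082 [-0.2 -0.4  0. ]
-20 -2 25 [20.1, 14.5, -58.3, 95.5, -12.1, 146.2] 0.0734 [-1.7 -3.1  0. ]
-20 -2 30 [-5.2, 14.2, -45.8, -173.9, -0.1, 79.9] 0.0392 [ 2.2  0.  -0. ]
-20 -2 35 [-5.9, 14.5, -49.5, -173.9, -8.5, 80.8] 0.0544 [ 3.  -0.6 -0. ]
-20 -2 40 [-6.7, 15.7, -53.5, -173.9, -18.8, 81.9] 0.069 [ 3.8 -0.6 -0. ]
-20 2 20 [21.6, 13.9, -58.3, 85.2, -8.9, 158.9] 0.017 [-0.3 -0.8  0. ]
-20 2 25 [-5.0, 14.8, -45.8, -173.9, -0.1, 83.3] 0.0832 [ 0.3  4.5 -0. ]
-20 2 30 [-5.0, 14.3, -45.8, -173.9, -0.1, 83.2] 0.0058 [ 0.3  0.1 -0. ]
-20 2 35 [-5.7, 14.6, -49.7, -173.9, -9.2, 83.9] 0.0164 [ 0.9 -0.1 -0. ]
-20 2 40 [-6.5, 15.9, -53.7, -173.9, -19.5, 84.8] 0.0266 [ 1.5 -0.2 -0
[... 1162 characters left out ...]
80 2 25 [-4.7, 10.1, -51.3, -173.9, -0.1, 83.0] 0.0699 [ 0.4  3.7 -0. ]
-80 2 30 [-4.6, 9.5, -50.8, -171.6, -0.1, 80.6] 0.0092 [ 0.5 -0.1 -0. ]
-80 2 35 [-5.6, 10.1, -55.9, -173.9, -10.9, 83.9] 0.0204 [ 1.1 -0.1 -0. ]
-80 2 40 [-6.7, 11.1, -58.3, -171.6, -18.3, 82.7] 0.041 [ 2.  -1.1 -0. ]
-80 4 20 [39.5, 10.3, -56.8, 43.2, -14.8, -173.7] 0.0807 [ 0.6 -4.4  0.6]
-80 4 25 [-4.6, 10.2, -51.3, -173.9, -0.1, 84.7] 0.0701 [-0.5  3.7 -0. ]
-80 4 30 [-4.6, 9.5, -51.4, -172.9, -1.0, 83.6] 0.0072 [-0.4  0.1  0. ]
-80 4 35 [-5.5, 10.1, -56.0, -173.9, -11.1, 85.4] 0.0015 [ 0.1 -0.  -0. ]
-80 4 40 [-6.9, 11.3, -58.3, -170.2, -19.1, 83.2] 0.0227 [ 1.1 -0.6 -0. ]
real	0m25.453s
user	0m25.624s
sys	0m0.260s
```

Kinematic fit is exact, and it shows that lean 40° at the jig heading lies just outside the joint ranges: joint 4 would need about -177°. New plan:
1. Set the bracket back on its block and regrasp it with a small lean.
2. Place it into the jig mouth on the step.
3. Push it home with closed fingers at a free yaw.

Run:
```python
from scan import *
from plant import sensors
o=sensors.get_obs(); where(o)
go([.55,-.225,.25],Rt(20,5),o)
S=[np.array([30,10,-50,5,-30,-150.]),np.array([30,10,-50,40,-30,-170.]),np.array([-6,15,-50,-172,-10,83.]),np.array([0,15,-40,-120,-10,30])]
def sv(P,Rg,S=S):
    b=None
    for s in S:
        q,e=ik(P,Rg,np.array(s,float),TH)
        if b is None or e<b[1]: b=(q,e)
    return b[0].round(1).tolist(),round(b[1],4)
for lean in (5,10,15):
    for x,z in ((-110,90),(-80,55),(-50,55),(-40,55)):
        P,Rg=tcp_for(J(x,0,z),JY,lean=lean);print('hold',lean,x,z,*sv(P,Rg))
    print('pick',lean,*sv(*tcp_for(TC,BY,lean=lean)))
# pusher: TCP at jig(-43,0,25) with heading d, lean
for x in (-75,-43):
  for d in (-30,-15,8,15,25,40):
    for lean in (25,35):
      print('push',x,d,lean,*sv(J(x,0,25),Rt(lean,JY+d)), *sv(J(x,0,25),Rt(lean,JY+d)@r_('z',90)))
```

```text
tab in jig [ -23.5 -334.   213.5] rot [2.59 1.08 2.  ] F jig [ 0.4 -0.2 -3.3] t 8.4
shift [-0.0569, -0.0319, -0.0173] turn [-2.98, 19.07, -10.69] rows 4.0
hold 5 -110 90 [44.4, 10.1, -39.5, 6.5, -37.6, -147.1] 0.0
hold 5 -80 55 [41.4, 15.4, -38.5, 6.9, -33.0, -144.8] 0.0
hold 5 -50 55 [38.7, 17.6, -34.9, 6.4, -34.2, -141.6] 0.0
hold 5 -40 55 [37.8, 18.3, -33.7, 6.3, -34.7, -140.6] 0.0
pick 5 [-5.2, 22.7, -21.9, -1.9, -40.6, -74.0] 0.0
hold 10 -110 90 [47.1, 7.9, -46.5, 16.1, -30.7, -158.2] 0.0
hold 10 -80 55 [43.4, 13.4, -46.5, 18.7, -24.9, -157.6] 0.0
hold 10 -50 55 [40.6, 15.6, -42.7, 17.1, -26.0, -153.3] 0.0
hold 10 -40 55 [39.7, 16.3, -41.4, 16.7, -26.4, -152.0] 0.0
pick 10 [-6.1, 21.1, -24.3, -4.6, -35.1, -71.0] 0.0
hold 15 -110 90 [47.6, 5.9, -54.8, 31.5, -23.8, -173.7] 0.0014
hold 15 -80 55 [42.0, 11.8, -54.5, 36.4, -17.8, -173.7] 0.0196
hold 15 -50 55 [38.8, 13.6, -52.8, 39.4, -16.9, -173.7] 0.0036
hold 15 -40 55 [38.0, 14.3, -52.0, 39.6, -16.9, -173.0] 0.0
pick 15 [-7.2, 19.7, -26.2, -8.5, -30.0, -66.6] 0.0
push -75 -30 25 [-5.7, 12.8, -51.2, -173.9, -0.1, 54.8] 0.2448 [-5.7
[... 1846 characters left out ...]
0021 [-4.0, 14.4, -44.8, -150.8, -4.9, -25.6] 0.0019
push -43 15 25 [-4.5, 14.8, -48.0, -173.9, -0.1, 94.5] 0.1014 [-4.5, 14.8, -48.0, -173.9, -0.1, 4.5] 0.1013
push -43 15 35 [-2.8, 14.7, -42.9, -141.4, -5.8, 59.6] 0.0573 [-2.8, 14.7, -42.9, -141.3, -5.8, -30.5] 0.0571
push -43 25 25 [34.9, 14.2, -51.9, 15.7, -2.4, -121.9] 0.1249 [32.5, 14.9, -42.2, -19.3, -5.5, -173.7] 0.1589
push -43 25 35 [20.7, 14.3, -35.6, -73.5, -0.1, -19.2] 0.1024 [20.7, 14.3, -35.6, -73.6, -0.1, -109.1] 0.102
push -43 40 25 [35.5, 14.4, -50.1, 4.0, -0.7, -96.9] 0.0228 [34.7, 14.5, -45.1, -8.4, -5.2, -173.7] 0.0316
push -43 40 35 [28.7, 14.0, -38.8, -42.2, -3.1, -44.9] 0.0 [28.7, 14.0, -38.8, -42.4, -3.1, -134.7] 0.0
```

```bash
python3 -m pendant '[[-1,[-0.057,-0.032,-0.017],[-3,19.1,-10.7]],[-1,[-0.057,-0.032,-0.017],[-3,19.1,-10.7]],[-1,[-0.057,-0.032,-0.017],[-3,19.1,-10.7]],[-1,[-0.057,-0.032,-0.017],[-3,19.1,-10.7]],[-1,[-0.057,-0.032,-0.017],[-3,19.1,-10.7]],[-1,[-0.057,-0.032,-0.017],[-3,19.1,-10.7]]]'
python3 - <<'E'
from jig import *
from plant import sensors
o=sensors.get_obs();where(o);print(o['joint_pos'].round(1))
Rg=RB@RREL.T
go(TC+[0,0,.08]-Rg@REL,Rg,o)
E
```

```text
clock: 8.9
tool_pos: [0.5536, -0.225, 0.2495]
orientation: [179.9, 19.6, -174.6]
force: [3.3, -1.9, -1.6]
opening: 0.014
gripper_force: 30.0
tab in jig [  19.1 -367.1  263.7] rot [ 0.07 20.37 13.15] F jig [ 3.5 -1.5 -1.6] t 8.9
[ -6.1   2.8 -19.8  -5.3 -48.4 -75.6]
shift [0.014, -0.0127, 0.1218] turn [-1.88, -20.36, -3.43] rows 3.0
```

```bash
python3 -m pendant '[[-1,[0.014,-0.013,0.06],[-1.9,-20.4,-3.4]],[-1,[0.014,-0.013,0.122],[-1.9,-20.4,-3.4]],[-1,[0.014,-0.013,0.122],[-1.9,-20.4,-3.4]],[-1,[0.014,-0.013,0.122],[-1.9,-20.4,-3.4]],[-1,[0.014,-0.013,0.122],[-1.9,-20.4,-3.4]],[-1,[0.014,-0.013,0.122],[-1.9,-20.4,-3.4]]]'
python3 - <<'E'
from jig import *
from plant import sensors
o=sensors.get_obs();print(o['joint_pos'].round(1),o['qvel'].round(1))
Rg=RB@RREL.T
go(TC+[0,0,.01]-Rg@REL,Rg,o)
E
```

```text
clock: 9.4
tool_pos: [0.5771, -0.2352, 0.1235]
orientation: [179.7, 40.1, -171.5]
force: [0.1, 0.2, -3.0]
opening: 0.014
gripper_force: 30.0
[-21.1  10.5 -24.2 -46.  -26.6 -23.6] [  0.   -1.4   1.5   8.8  -1.3 -13.3]
shift [0.0369, -0.0005, 0.0519] turn [-0.29, 0.11, -0.55] rows 2.0
```

```bash
python3 -m pendant '[[-1,[0.018,0,0.025],[-0.3,0.1,-0.5]],[-1,[0.037,0,0.052],[-0.3,0.1,-0.5]],[-1,[0.037,0,0.052],[-0.3,0.1,-0.5]],[-1,[0.037,0,0.052],[-0.3,0.1,-0.5]],[-1,[0.037,0,0.052],[-0.3,0.1,-0.5]],[-1,[0.037,0,0.052],[-0.3,0.1,-0.5]]]'
python3 - <<'E'
from jig import *
from plant import sensors
o=sensors.get_obs();print(o['qvel'].round(1))
Rg=RB@RREL.T
go(TC+[0,0,0]-Rg@REL,Rg,o)
E
```

```text
clock: 9.9
tool_pos: [0.5864, -0.2352, 0.0689]
orientation: [-179.6, 40.3, -170.2]
force: [0.6, 0.4, -2.4]
opening: 0.0139
gripper_force: 30.0
[ 0.1 -0.8  0.2 -1.1 -0.1  1.4]
shift [0.0154, 0.0012, 0.0118] turn [-0.12, 0.38, 0.39] rows 1.0
```

```bash
python3 -m pendant '[[-1,[0.01,0.001,0.008],[-0.1,0.4,0.4]],[-1,[0.015,0.001,0.0117],[-0.1,0.4,0.4]],[-1,[0.015,0.001,0.0117],[-0.1,0.4,0.4]],[-1,[0.015,0.001,0.0117],[-0.1,0.4,0.4]]]'
python3 - <<'E'
from jig import *
from plant import sensors
o=sensors.get_obs();print(o['qvel'].round(1))
Rg=RB@RREL.T
go(TC+[0,0,0]-Rg@REL,Rg,o)
E
```

```text
clock: 10.23
tool_pos: [0.5826, -0.2349, 0.0504]
orientation: [179.9, 40.0, -170.8]
force: [0.1, 0.0, -2.8]
opening: 0.014
gripper_force: 30.0
[ 0.1  0.3 -0.1 -0.   0.   0.1]
shift [0.0005, 0.0002, 0.0001] turn [-0.03, 0.02, -0.01] rows 1.0
```

```bash
python3 -m pendant '[[0,[0,0,0],[0,0,0]],[0,[0,0,0],[0,0,0]],[0,[0,0,0],[0,0,0]],[0,[0,0,0],[0,0,0]],[0,[0,0,0],[0,0,0]]]'
python3 - <<'E'
from jig import *
from plant import sensors
o=sensors.get_obs();print(o['opening'])
T=TC+RB@[.0,0,0]
go(*tcp_for(T,BY,off=(-8,0),lean=12),o)
E
```

```text
clock: 10.65
tool_pos: [0.5822, -0.2346, 0.0487]
orientation: [179.8, 39.9, -170.8]
force: [-0.6, -0.3, 0.0]
opening: 0.041
gripper_force: 0.0
0.040992247073869
shift [0.0155, -0.0001, -0.005] turn [0.1, 27.9, -0.07] rows 4.0
```

```bash
python3 -m pendant '[[0,[0.004,0,-0.004],[0,7,0]],[0,[0.008,0,-0.005],[0,14,0]],[0,[0.012,0,-0.005],[0,21,0]],[0,[0.0155,0,-0.005],[0,27.9,0]],[0,[0.0155,0,-0.005],[0,27.9,0]],[0,[0.0155,0,-0.005],[0,27.9,0]],[0,[0.0155,0,-0.005],[0,27.9,0]]]'
python3 - <<'E'
from jig import *
from plant import sensors
o=sensors.get_obs();print(o['opening'],o['qvel'].round(1),o['joint_pos'].round(1))
go(*tcp_for(TC,BY,off=(-8,0),lean=12),o)
E
```

```text
clock: 11.23
tool_pos: [0.5714, -0.2374, 0.044]
orientation: [-179.8, 11.7, -170.6]
force: [0.7, 0.3, 0.7]
opening: 0.0437
gripper_force: 0.0
0.0437309792509068 [ -2.4  -1.   -2.3 -15.8   6.   19.6] [ -6.5  20.7 -25.5  -5.6 -32.6 -69.7]
shift [0.0042, 0.0009, 0.0005] turn [-0.18, -0.28, 0.15] rows 1.0
```

Now adjust and grip again.

```bash
python3 -m pendant '[[0,[0.001,0,0],[0,0,0]],[0,[0.001,0,0],[0,0,0]],[-1,[0.001,0,0],[0,0,0]],[-1,[0.001,0,0],[0,0,0]],[-1,[0.001,0,0],[0,0,0]],[-1,[0.001,0,0],[0,0,0]],[-1,[0.001,0,0],[0,0,0]],[-1,[0.001,0,0],[0,0,0]],[-1,[0.001,0,0],[0,0,0]],[-1,[0.001,0,0],[0,0,0]]]'
python3 - <<'E'
from jig import *
from plant import sensors
o=sensors.get_obs();print(o['opening'],o['gripper_force'],o['tool_pos'].tolist(),o['orientation'].tolist(),o['qvel'].round(1))
go(*tcp_for(TC,BY,off=(-8,0),lean=12),o)
E
```

```text
clock: 12.07
tool_pos: [0.566, -0.2374, 0.0421]
orientation: [179.9, 12.0, -170.8]
force: [-1.8, -1.5, 2.3]
opening: 0.0139
gripper_force: 30.0
0.013927342150445035 29.997520744800568 [0.5660134072807813, -0.23744728226884332, 0.04210447566013814] [179.86951132056998, 11.975796499746956, -170.7601349036156] [ 0.1  0.1 -0.   0.   0.1 -0. ]
shift [-0.0015, 0.0001, -0.0002] turn [0.12, -0.02, -0.06] rows 1.0
```

```bash
sed -i 's/^_R0=.*/_R0=R.from_euler("xyz",[179.870,11.976,-170.760],degrees=True).as_matrix()/; s/^REL=.*/REL=_R0.T@(TC-np.array([.56601,-.23745,.04210])); REL[1]=0/' jig.py
python3 -m pendant '[[-1,[-0.008,0,-0.039],[0,0,0]],[-1,[-0.016,0,-0.078],[0,0,0]],[-1,[-0.025,0,-0.117],[0,0,0]],[-1,[-0.025,0,-0.117],[0,0,0]],[-1,[-0.025,0,-0.117],[0,0,0]]]'
python3 - <<'E'
from jig import *
from plant import sensors
o=sensors.get_obs();print(REL,o['opening']);where(o);goj(-110,0,150,o);goj(-110,-100,170,o)
E
```

```text
clock: 12.48
tool_pos: [0.5675, -0.2374, 0.1641]
orientation: [179.9, 12.2, -170.7]
force: [-0.7, 0.2, -4.1]
opening: 0.014
gripper_force: 30.0
[-0.00927528  0.         -0.01735285] 0.01398841378634843
tab in jig [  46.  -374.5  183. ] rot [-0.05 -0.25 17.01] F jig [-0.7  0.1 -4.1] t 12.4833
shift [0.0459, 0.4053, 0.0244] turn [3.52, 0.22, 16.65] rows 10.0
shift [0.0702, 0.3097, -0.0015] turn [3.52, 0.22, 16.65] rows 8.0
```

```bash
python3 -m pendant '[[-1,[0.07,0.31,0],[3.5,0.2,16.6]],[-1,[0.07,0.31,0],[3.5,0.2,16.6]],[-1,[0.07,0.31,0],[3.5,0.2,16.6]],[-1,[0.07,0.31,0],[3.5,0.2,16.6]],[-1,[0.07,0.31,0],[3.5,0.2,16.6]],[-1,[0.07,0.31,0],[3.5,0.2,16.6]],[-1,[0.07,0.31,0],[3.5,0.2,16.6]],[-1,[0.07,0.31,0],[3.5,0.2,16.6]],[-1,[0.07,0.31,0],[3.5,0.2,16.6]],[-1,[0.07,0.31,0],[3.5,0.2,16.6]]]'
python3 - <<'E'
from jig import *
from plant import sensors
o=sensors.get_obs();where(o);print(o['joint_pos'].round(1));goj(-110,0,110,o)
E
```

```text
clock: 13.32
tool_pos: [0.4465, 0.06, 0.1463]
orientation: [179.9, 11.6, 172.5]
force: [-0.2, 0.4, -4.6]
opening: 0.0139
gripper_force: 30.0
tab in jig [-113.4  -97.5  165.1] rot [-0.05  0.35  0.29] F jig [-0.3  0.4 -4.6] t 13.3167
[  40.2   -4.   -46.8   13.3  -40.1 -147.4]
shift [0.0073, 0.0975, 0.0549] turn [0.01, -0.35, 0.29] rows 3.0
```

```bash
python3 -m pendant '[[-1,[0.002,0.035,0.02],[0,-0.2,0.2]],[-1,[0.005,0.07,0.04],[0,-0.3,0.3]],[-1,[0.007,0.0975,0.055],[0,-0.3,0.3]],[-1,[0.007,0.0975,0.055],[0,-0.3,0.3]],[-1,[0.007,0.0975,0.055],[0,-0.3,0.3]],[-1,[0.007,0.0975,0.055],[0,-0.3,0.3]],[-1,[0.007,0.0975,0.055],[0,-0.3,0.3]]]'
python3 - <<'E'
from jig import *
im,p,o=snap('wrist','wF');where(o);print(o['joint_pos'].round(1),o['qvel'].round(1));goj(-85,0,57,o)
R0=R.from_euler('xyz',o['orientation'],degrees=True).as_matrix()
tc=o['tool_pos']+R0@REL;Rb=R0@RREL
v=im.copy()
for q in ((-18,-7,26),(-18,7,26),(-22,-28,-26),(-22,28,-26),(62,28,-26),(62,-28,-26)):
    cv2.circle(v,tuple(np.int32(np.round(proj(p,[tc+Rb@(np.array(q)/1000)])[0]))),2,(0,255,0),-1)
for q in ((-90,-75,12),(-90,112,12),(-90,-45,16),(-90,45,16),(-45,45,16),(-45,-45,16),(14,-46,30.5),(14,46,30.5)):
    cv2.circle(v,tuple(np.int32(np.round(proj(p,[J(*q)])[0]))),2,(255,0,255),-1)
cv2.imwrite('pics/wF_v.png',cv2.resize(v,(800,600))[:,:,::-1])
E
```

```text
clock: 13.9
tool_pos: [0.4656, 0.1525, 0.0923]
orientation: [179.9, 12.0, 171.9]
force: [0.4, -0.3, -3.1]
opening: 0.0139
gripper_force: 30.0
tab in jig [-106.9   -3.3  111.2] rot [ 0.   0.  -0.3] F jig [ 0.4 -0.2 -3.1] t 13.9
[  48.2    5.1  -48.6   19.5  -30.9 -162.5] [-0.3 -0.9  0.3  0.3  0.1 -0.2]
shift [-0.0101, 0.0033, 0.0575] turn [-0.06, -0.0, -0.3] rows 2.0
```

View pics/wF_v.png

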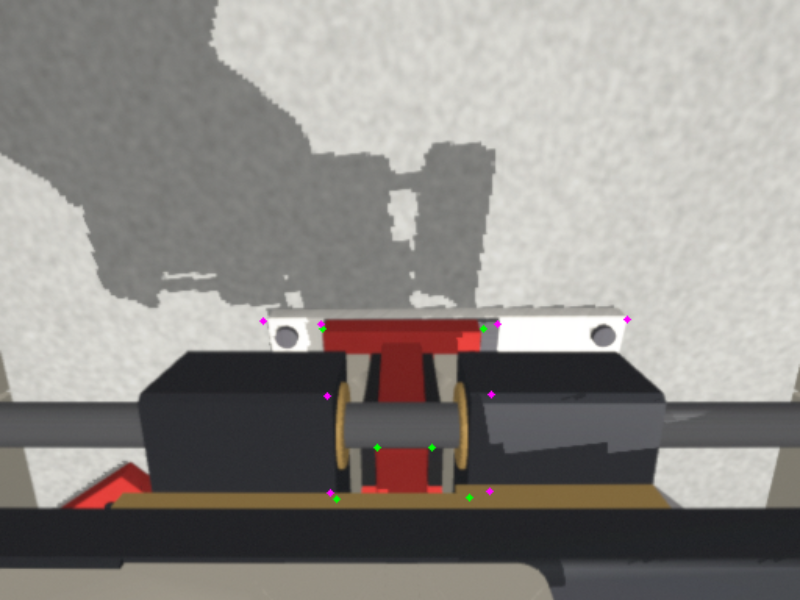

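Picture F (800 px wide): the held bracket's rear foot corners match the green marks at (322,329) and (483,328). The plate's rear corners, at about (268,315) and (625,315), lie within a few px of the magenta marks. I'll check the lateral offset numerically from the holes at (286,336) and (603,335).

Run:
```python
from jig import *
for t,r in (('F',[(183,215),(386,214.5)]),('C',[(248.5,194.5),(345.3,194.7)]),('D',[(178.8,194.55),(275.6,194.58)])):
    im,p,o=load('w'+t);g=cv2.cvtColor(im,cv2.COLOR_RGB2GRAY)
    q=[]
    for c in r:
        x,y=int(c[0]),int(round(c[1])); w=g[y-9:y+10,x-9:x+10].astype(float) if t=='F' else g[y-5:y+6,x-5:x+6].astype(float)
        k=w.shape[0]//2; m=np.clip(200-w,0,None)*(w<150); n,l,s,ce=cv2.connectedComponentsWithStats((w<150).astype(np.uint8)); i=l[k,k]
        q.append([x-k+ce[i][0],y-k+ce[i][1]])
    W=onplane(p,q,.012);print(t,np.round(q,2).tolist(),inJ(W).round(1).tolist(),'mid',inJ(W.mean(0)).round(2),'yaw',np.degrees(np.arctan2(*(W[1]-W[0])[1::-1])).round(2)-90)
im,p,o=load('wF');h_=cv2.cvtColor(im,cv2.COLOR_RGB2HSV)
m=cv2.inRange(h_,(0,150,40),(6,255,255))|cv2.inRange(h_,(174,150,40),(180,255,255))
R0=R.from_euler('xyz',o['orientation'],degrees=True).as_matrix();tc=o['tool_pos']+R0@REL
for y in (210,214,218): 
    xs=np.where(m[y,180:330])[0]+180; W=onplane(p,[[xs.min()-.5,y],[xs.max()+.5,y]],tc[2]-.026);print(y,xs.min(),xs.max(),((W-tc)@RJ*1000).round(1).tolist())
```

```text
F [[183.03, 215.09], [385.43, 214.25]] [[-80.6, -64.1, 12.0], [-80.1, 101.4, 12.0]] mid [-80.32  18.66  12.  ] yaw -7.859999999999999
C [[248.31, 194.34], [345.45, 194.91]] [[-81.4, -64.7, 12.0], [-80.7, 100.9, 12.0]] mid [-81.02  18.1   12.  ] yaw -7.950000000000003
D [[178.68, 194.18], [275.78, 194.72]] [[-81.7, -64.5, 12.0], [-80.7, 100.7, 12.0]] mid [-81.2  18.1  12. ] yaw -8.030000000000001
210 208 305 [[-22.3, -26.9, -26.0], [-21.9, 26.0, -26.0]]
214 207 307 [[-19.8, -27.7, -26.0], [-19.4, 27.2, -26.0]]
218 208 306 [[-17.2, -27.3, -26.0], [-16.8, 26.8, -26.0]]
```

```bash
sed -i 's/^JY=-7.7/JY=-7.85/' jig.py; python3 -m pendant '[[-1,[-0.003,0.002,0.02],[0,0,-0.1]],[-1,[-0.007,0.0033,0.04],[0,0,-0.1]],[-1,[-0.01,0.0033,0.057],[0,0,-0.1]],[-1,[-0.01,0.0033,0.057],[0,0,-0.1]],[-1,[-0.01,0.0033,0.057],[0,0,-0.1]],[-1,[-0.01,0.0033,0.057],[0,0,-0.1]]]'
python3 - <<'E'
from jig import *
from plant import sensors
o=sensors.get_obs();where(o);print(o['qvel'].round(1));goj(-60,0,54.5,o)
E
```

```text
clock: 14.45
tool_pos: [0.4883, 0.1536, 0.04]
orientation: [179.8, 12.1, 172.0]
force: [-0.1, 0.1, -2.8]
opening: 0.0143
gripper_force: 30.0
tab in jig [-84.6   0.6  58.9] rot [ 0.06 -0.09 -0.06] F jig [-0.1  0.1 -2.8] t 14.45
[ 0.7 -0.8  0.5  0.2  0.3 -0.1]
shift [-0.0231, -0.0006, 0.0094] turn [0.05, 0.09, -0.07] rows 1.0
```

```bash
python3 -m pendant '[[-1,[-0.006,-0.0006,0.006],[0,0,0]],[-1,[-0.012,-0.0006,0.007],[0,0,0]],[-1,[-0.018,-0.0006,0.008],[0,0,0]],[-1,[-0.023,-0.0006,0.009],[0,0,0]],[-1,[-0.023,-0.0006,0.009],[0,0,0]],[-1,[-0.023,-0.0006,0.009],[0,0,0]],[-1,[-0.023,-0.0006,0.009],[0,0,0]]]'
python3 - <<'E'
from jig import *
from plant import sensors
o=sensors.get_obs();where(o);print(o['qvel'].round(1));goj(-37,0,54.2,o)
E
```

```text
clock: 15.03
tool_pos: [0.512, 0.15, 0.0351]
orientation: [179.8, 12.0, 172.1]
force: [0.1, -0.2, -2.7]
opening: 0.0139
gripper_force: 30.0
tab in jig [-60.6   0.2  54. ] rot [ 0.03 -0.05 -0.02] F jig [ 0.2 -0.2 -2.7] t 15.0333
[ 0.2 -0.1 -0.4  0.   0.  -0. ]
shift [-0.0231, -0.0002, 0.0047] turn [0.02, 0.05, -0.02] rows 1.0
```

```bash
python3 -m pendant '[[-1,[-0.005,-0.0002,0.001],[0,0,0]],[-1,[-0.01,-0.0002,0.002],[0,0,0]],[-1,[-0.015,-0.0002,0.003],[0,0,0]],[-1,[-0.02,-0.0002,0.004],[0,0,0]],[-1,[-0.023,-0.0002,0.0047],[0,0,0]],[-1,[-0.023,-0.0002,0.0047],[0,0,0]],[-1,[-0.023,-0.0002,0.0047],[0,0,0]]]'
python3 - <<'E'
from jig import *
from plant import sensors
o=sensors.get_obs();where(o);print(o['qvel'].round(1),o['joint_pos'].round(1));goj(-37,0,52.2,o);goj(-32,0,54.2,o)
E
```

```text
clock: 15.62
tool_pos: [0.5355, 0.1466, 0.0352]
orientation: [179.8, 12.0, 172.1]
force: [0.2, 0.6, -3.3]
opening: 0.0137
gripper_force: 30.0
tab in jig [-36.9   0.1  54.1] rot [ 0.03 -0.05 -0.03] F jig [ 0.1  0.6 -3.3] t 15.6167
[ 0.3 -0.4 -0.7  0.2  0.  -0.3] [  40.    15.8  -46.5   24.8  -21.3 -160.6]
shift [0.0005, -0.0001, 0.0018] turn [0.02, 0.05, -0.04] rows 1.0
shift [-0.0048, -0.0001, 0.0009] turn [0.02, 0.05, -0.04] rows 1.0
```

```bash
python3 -m pendant '[[-1,[0.0005,0,0.0017],[0,0,0]],[-1,[0.0005,0,0.0017],[0,0,0]],[-0.35,[0.0005,0,0.0017],[0,0,0]],[-0.35,[0.0005,0,0.0017],[0,0,0]],[-0.35,[0.0005,0,0.0017],[0,0,0]],[-0.35,[0.0005,0,0.0017],[0,0,0]]]'
python3 - <<'E'
from jig import *
from plant import sensors
o=sensors.get_obs();where(o);print(o['opening'],o['gripper_force'])
im,p,o=snap('side','s1');im2,p2,_=snap('top','t1')
c=proj(p,J(-20,0,70))[0].astype(int);d=proj(p2,J(-20,0,60))[0].astype(int)
a=im[c[1]-60:c[1]+60,c[0]-80:c[0]+80];b=im2[d[1]-60:d[1]+60,d[0]-80:d[0]+80]
cv2.imwrite('pics/s1.png',cv2.resize(a,(800,600),interpolation=cv2.INTER_CUBIC)[:,:,::-1])
E
```

```text
clock: 16.12
tool_pos: [0.5355, 0.147, 0.0339]
orientation: [179.8, 12.1, 172.1]
force: [-0.8, 0.1, -0.2]
opening: 0.0278
gripper_force: 0.0
tab in jig [-37.    0.5  52.8] rot [ 0.07 -0.09  0.01] F jig [-0.8  0.  -0.2] t 16.1167
0.027824908768204627 0.0
```

View pics/s1.png

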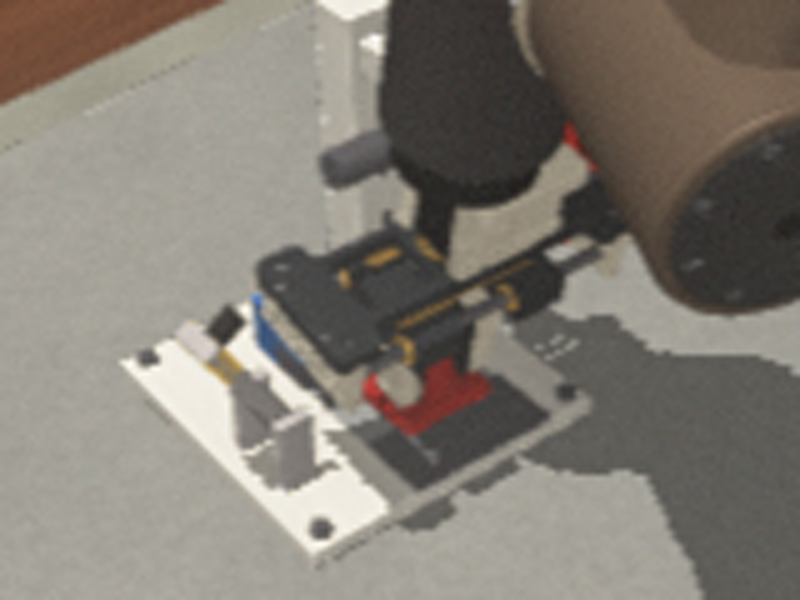

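Side crop: the gripper stands over the bracket (red at (425,395)) on the dark step with its toe under the lip. The bar end at (350,160) is clear of the wrist, and the clamp at (240,380) is still open. Next I back off, close the fingers, and push.

```bash
python3 -m pendant '[[-0.35,[0.01,0,-0.003],[0,0,0]],[-0.35,[0.02,0,-0.005],[0,0,0]],[-0.35,[0.033,0,-0.008],[0,0,0]],[-1,[0.033,0,-0.008],[0,0,0]],[-1,[0.033,0,-0.008],[0,0,0]],[-1,[0.033,0,-0.008],[0,0,0]],[-1,[0.033,0,-0.008],[0,0,0]],[-1,[0.033,0,-0.008],[0,0,0]],[-1,[0.033,0,-0.008],[0,0,0]],[-1,[0.033,0,-0.008],[0,0,0]]]'
python3 - <<'E'
from jig import *
from plant import sensors
o=sensors.get_obs();print(o['opening'],'tcp jig',inJ(o['tool_pos']),(o['force']@RJ).round(1))
E
```

```text
clock: 17.05
tool_pos: [0.5018, 0.1514, 0.0344]
orientation: [179.8, 12.0, 172.1]
force: [0.3, 0.4, -0.1]
opening: 0.0003
gripper_force: 0.0
0.0002874728172328636 tcp jig [-76.30803482   0.26850169  34.4140295 ] [ 0.2  0.5 -0.1]
```

```bash
python3 -m pendant '[[-1,[-0.004,0,0.0009],[0,0,0]],[-1,[-0.008,0,0.0017],[0,0,0]],[-1,[-0.012,0,0.0026],[0,0,0]],[-1,[-0.015,0,0.0032],[0,0,0]],[-1,[-0.018,0,0.0038],[0,0,0]],[-1,[-0.021,0,0.0045],[0,0,0]],[-1,[-0.023,0,0.005],[0,0,0]],[-1,[-0.023,0,0.005],[0,0,0]]]'
python3 - <<'E'
from jig import *
from plant import sensors
o=sensors.get_obs();print('tcp jig',inJ(o['tool_pos']),(o['force']@RJ).round(1))
E
```

```text
clock: 17.72
tool_pos: [0.5253, 0.1482, 0.0343]
orientation: [179.8, 12.0, 172.1]
force: [0.1, 0.4, 0.1]
opening: 0.0006
gripper_force: 0.0
tcp jig [-52.59218377   0.30804787  34.33147519] [0.  0.4 0.1]
```

```bash
python3 -m pendant '[[-1,[-0.001,0,0.0002],[0,0,0]],[-1,[-0.002,0,0.0004],[0,0,0]],[-1,[-0.003,0,0.0006],[0,0,0]],[-1,[-0.004,0,0.0008],[0,0,0]],[-1,[-0.005,0,0.001],[0,0,0]],[-1,[-0.005,0,0.001],[0,0,0]]]'
python3 - <<'E'
from jig import *
from plant import sensors
o=sensors.get_obs();print('tcp jig',inJ(o['tool_pos']),(o['force']@RJ).round(1))
E
```

```text
clock: 18.22
tool_pos: [0.5301, 0.1475, 0.0345]
orientation: [179.8, 12.0, 172.1]
force: [-1.3, 0.2, 0.0]
opening: 0.0007
gripper_force: 0.3
tcp jig [-47.74824816   0.27594042  34.50247618] [-1.3  0.1  0. ]
```

```bash
python3 -m pendant '[[-1,[-0.001,0,0.0002],[0,0,0]],[-1,[-0.002,0,0.0004],[0,0,0]],[-1,[-0.002,0,0.0004],[0,0,0]]]'
python3 - <<'E'
from jig import *
from plant import sensors
o=sensors.get_obs();print('tcp jig',inJ(o['tool_pos']),(o['force']@RJ).round(1))
im,p,o=snap('side','s2');im2,p2,_=snap('wrist','wG')
c=proj(p,J(-20,0,50))[0].astype(int)
a=im[c[1]-40:c[1]+50,c[0]-60:c[0]+60]
v=np.zeros((600,800,3),np.uint8);v[:300,:400]=cv2.resize(a,(400,300),interpolation=cv2.INTER_CUBIC);b=im2[100:330,100:412];v[:300,400:]=cv2.resize(b,(400,300))
cv2.imwrite('pics/s2.png',v[:300,:,::-1])
E
```

```text
clock: 18.47
tool_pos: [0.531, 0.1472, 0.0343]
orientation: [179.9, 12.0, 172.1]
force: [-12.7, 4.7, 6.0]
opening: 0.0006
gripper_force: 7.0
tcp jig [-46.83880203   0.05872741  34.27661423] [-13.2   2.9   6. ]
```

View pics/s2.png

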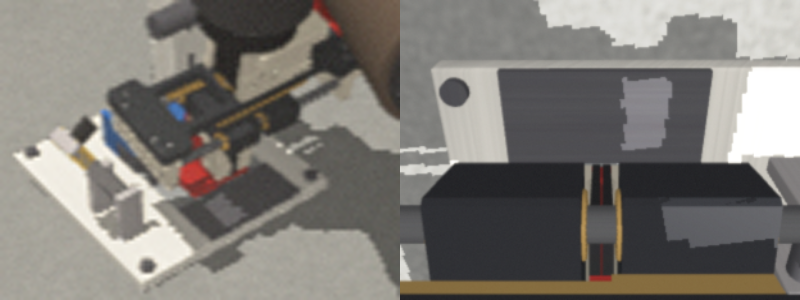

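Picture s2: the fingers are behind the tab, with red visible at (205,175) just in front of the step, and the contact force rose to 13 N at TCP x ≈ -47, so the toe is at the back stop. I've used my ten views, so from here I check by numbers: I'll feel down onto the tail ledge for its height.

```bash
python3 -m pendant '[[-1,[0.0015,0,-0.0003],[0,0,0]],[-1,[0.0023,0,0.0036],[0,0,0]],[-1,[0.0031,0,0.0075],[0,0,0]],[-1,[0.0035,0,0.0095],[0,0,0]],[-1,[0.0035,0,0.0095],[0,0,0]]]'
python3 - <<'E'
from jig import *
from plant import sensors
o=sensors.get_obs();print('tcp jig',inJ(o['tool_pos']),(o['force']@RJ).round(1))
E
```

```text
clock: 18.98
tool_pos: [0.5304, 0.1472, 0.0237]
orientation: [179.9, 12.0, 172.1]
force: [-1.2, -0.2, 0.7]
opening: 0.0004
gripper_force: 0.5
tcp jig [-4.73991445e+01 -6.07116688e-04  2.37238468e+01] [-1.2 -0.4  0.7]
```

```bash
python3 -m pendant '[[-1,[0.0002,0,0.001],[0,0,0]],[-1,[0.0004,0,0.002],[0,0,0]],[-1,[0.0006,0,0.003],[0,0,0]],[-1,[0.0006,0,0.003],[0,0,0]]]'
python3 - <<'E'
from jig import *
from plant import sensors
o=sensors.get_obs();print('tcp jig',inJ(o['tool_pos']),(o['force']@RJ).round(1))
E
```

```text
clock: 19.32
tool_pos: [0.5305, 0.1473, 0.0212]
orientation: [179.8, 12.0, 172.1]
force: [-1.8, 0.4, 0.7]
opening: 0.0007
gripper_force: 1.1
tcp jig [-47.3181244    0.15560494  21.21455509] [-1.8  0.2  0.7]
```

```bash
python3 -m pendant '[[-1,[0.0002,0,0.001],[0,0,0]],[-1,[0.0004,0,0.0018],[0,0,0]],[-1,[0.0004,0,0.0018],[0,0,0]]]'
python3 - <<'E'
from jig import *
from plant import sensors
o=sensors.get_obs();print('tcp jig',inJ(o['tool_pos']),(o['force']@RJ).round(1))
# candidate escape: up and back
go(J(-110,0,200),Rt(12,JY),o)
E
```

```text
clock: 19.57
tool_pos: [0.5308, 0.1473, 0.0205]
orientation: [179.8, 12.1, 172.1]
force: [-9.6, -0.4, 14.6]
opening: 0.0001
gripper_force: 9.4
tcp jig [-47.11904692   0.21519221  20.49233248] [-9.4 -1.7 14.6]
shift [0.0239, 0.0003, -0.1887] turn [0.16, 0.1, -0.07] rows 5.0
```

Contact came at TCP z 20.5, which puts the tail ledge at about 22 mm, as expected for a seated bracket. I'll retreat, verify by numbers, and plan the clamp.

```bash
python3 -m pendant '[[-1,[0.005,0,-0.001],[0,0,0]],[-1,[0.01,0,-0.03],[0,0,0]],[-1,[0.015,0,-0.07],[0,0,0]],[-1,[0.02,0,-0.11],[0,0,0]],[-1,[0.024,0,-0.15],[0,0,0]],[-1,[0.024,0,-0.188],[0,0,0]],[-1,[0.024,0,-0.188],[0,0,0]],[-1,[0.024,0,-0.188],[0,0,0]],[-1,[0.024,0,-0.188],[0,0,0]]]'
python3 - <<'E'
from scan import *
im,p,o=snap('wrist','wH');print(inJ(o['tool_pos']).round(1),o['joint_pos'].round(1))
h_=cv2.cvtColor(im,cv2.COLOR_RGB2HSV)
m=cv2.inRange(h_,(0,150,40),(6,255,255))|cv2.inRange(h_,(174,150,40),(180,255,255))
n,l,s,ce=cv2.connectedComponentsWithStats(m);print([s[k].tolist() for k in range(1,n) if s[k,4]>60])
for x,z in ((-20,48),(-24,52)):
    print(x,z,'tail edge,tab top rear corners px',proj(p,[J(x+a,b,z+c) for a,b,c in ((-22,-28,-26),(-22,28,-26),(-18,-7,26),(-18,7,26))]).round(1).tolist())
for lean in (20,30,40):
  for fl in (True,False):
    r=[]
    for y,z in ((150,150),(135,80),(72,95),(42,85),(28,52)):
        P=J(-22,y,z);Rg=Rt(lean,JY-90,fl);b=None
        for sd in ([40,10,-30,-60,-60,-60],[40,10,-30,60,-60,60],[40,10,-20,-100,-40,60],o['joint_pos'],[50,0,-20,0,-80,60],[50,0,-20,0,-80,-60]):
            q,e=ik(P,Rg,np.array(sd,float),TH)
            if b is None or e<b[1]:b=(q,e)
        r.append((b[0].round().astype(int).tolist(),round(b[1],3)))
    print(lean,fl,r)
E
```

```text
clock: 20.32
tool_pos: [0.4684, 0.1557, 0.1987]
orientation: [179.8, 12.1, 172.1]
force: [-0.8, -0.2, 0.2]
opening: 0.0002
gripper_force: 0.0
[-110.    -0.   198.7] [  49.1   -2.3  -37.6   13.3  -48.7 -155.3]
[[232, 194, 48, 54, 1534], [85, 233, 42, 24, 463], [61, 287, 60, 28, 1165]]
-20 48 tail edge,tab top rear corners px [[232.2, 196.7], [281.3, 196.5], [250.0, 225.1], [263.9, 225.1]]
-24 52 tail edge,tab top rear corners px [[231.8, 195.3], [281.7, 195.1], [249.8, 224.0], [264.1, 223.9]]
20 True [([50, 29, -4, 11, -75, 117], np.float64(0.0)), ([50, 32, -9, 12, -67, 116], np.float64(0.0)), ([47, 28, -15, 13, -65, 118], np.float64(0.0)), ([45, 27, -18, 14, -62, 119], np.float64(0.0)), ([44, 28, -21, 15, -57, 118], np.float64(0.0))]
20 False [([50, 29, -3, 11, -75, -63], np.float64(0.0)), ([50, 32, -9, 12, -67, -64], np.float64(0.0)), ([47, 28, -15, 13, -65, -62], np.float64(0.0)), ([45, 27, -18, 14, -62, -61], np.float64(0.0)), ([44, 28, -21, 15, -57, -62], np.float64(0.0))]
30 True [([53, 34, 0, 14, -83, 114], np.float64(0.0)), ([52, 37, -6, 15, -75, 113], np.float64(0.0)), ([49, 
[... 175 characters left out ...]
 np.float64(0.0)), ([52, 37, -6, 15, -75, -67], np.float64(0.0)), ([49, 32, -12, 17, -72, -66], np.float64(0.0)), ([48, 31, -16, 18, -69, -66], np.float64(0.0)), ([47, 33, -19, 19, -65, -67], np.float64(0.0))]
40 True [([54, 39, 3, 18, -91, 112], np.float64(0.0)), ([54, 42, -2, 18, -83, 110], np.float64(0.0)), ([51, 37, -9, 20, -80, 111], np.float64(0.0)), ([50, 36, -13, 21, -77, 111], np.float64(0.0)), ([49, 38, -16, 22, -73, 110], np.float64(0.0))]
40 False [([54, 39, 3, 17, -91, -68], np.float64(0.0)), ([54, 42, -2, 18, -83, -70], np.float64(0.0)), ([51, 37, -9, 20, -80, -69], np.float64(0.0)), ([50, 36, -13, 21, -77, -69], np.float64(0.0)), ([49, 38, -16, 22, -73, -70], np.float64(0.0))]
```

Seated bracket confirmed: the measured red blob spans columns 232-280 from row 194, and the prediction for the seated pose is 232.2-281.3. Next comes the clamp, with the tool heading along jig -y and leaning 40° to +y. The IK is fine along the whole path.

Run:
```python
from scan import *
from plant import sensors
o=sensors.get_obs()
for fl in (True,False): go(J(-60,170,200),Rt(40,JY-90,fl),o)
```

```text
shift [-0.0493, 0.1706, 0.0086] turn [39.86, -22.06, 81.47] rows 14.0
shift [-0.0493, 0.1706, 0.0086] turn [22.52, 40.68, -89.86] rows 15.0
```

```bash
python3 -m pendant '[[-1,[0,0.04,0],[0,0,0]],[-1,[-0.01,0.08,0],[0,0,0]],[-1,[-0.02,0.12,0],[22.5,40.7,-89.9]],[-1,[-0.03,0.15,0.005],[22.5,40.7,-89.9]],[-1,[-0.049,0.17,0.009],[22.5,40.7,-89.9]],[-1,[-0.049,0.17,0.009],[22.5,40.7,-89.9]],[-1,[-0.049,0.17,0.009],[22.5,40.7,-89.9]],[-1,[-0.049,0.17,0.009],[22.5,40.7,-89.9]],[-1,[-0.049,0.17,0.009],[22.5,40.7,-89.9]],[-1,[-0.049,0.17,0.009],[22.5,40.7,-89.9]]]'
python3 - <<'E'
from jig import *
from plant import sensors
o=sensors.get_obs();print(inJ(o['tool_pos']),o['joint_pos'].round(1));go(J(-22,170,150),Rt(40,JY-90,False),o)
E
```

```text
clock: 21.2
tool_pos: [0.5415, 0.3163, 0.198]
orientation: [-168.8, -17.9, -139.8]
force: [-0.1, 0.9, 0.4]
opening: 0.0002
gripper_force: 0.0
[-59.55333095 169.03484242 197.95422914] [  52.5   27.7    1.8    7.2  -84.  -102.6]
shift [-0.0393, -0.0194, 0.0423] turn [9.76, 17.33, -38.68] rows 7.0
```

```bash
python3 -m pendant '[[-1,[-0.01,-0.005,0.01],[9.8,17.3,-38.7]],[-1,[-0.02,-0.01,0.02],[9.8,17.3,-38.7]],[-1,[-0.03,-0.015,0.03],[9.8,17.3,-38.7]],[-1,[-0.039,-0.019,0.042],[9.8,17.3,-38.7]],[-1,[-0.039,-0.019,0.042],[9.8,17.3,-38.7]],[-1,[-0.039,-0.019,0.042],[9.8,17.3,-38.7]],[-1,[-0.039,-0.019,0.042],[9.8,17.3,-38.7]],[-1,[-0.039,-0.019,0.042],[9.8,17.3,-38.7]],[-1,[-0.039,-0.019,0.042],[9.8,17.3,-38.7]]]'
python3 - <<'E'
from jig import *
from plant import sensors
o=sensors.get_obs();print(inJ(o['tool_pos']),o['joint_pos'].round(1),o['qvel'].round(1))
Rg=Rt(40,JY-90,False)
for y,z in ((155,80),(126,80),(103,90),(83,89),(69,83),(55,80)): go(J(-22,y,z),Rg,o)
E
```

```text
clock: 21.95
tool_pos: [0.5782, 0.313, 0.1518]
orientation: [-179.6, -39.7, -98.5]
force: [0.3, -0.3, 0.8]
opening: 0.0005
gripper_force: 0.0
[-22.77137642 170.76101483 151.78602488] [ 55.   40.2   5.8  17.  -91.9 -68.3] [-0.5 -1.7  0.6  0.1 -0.1  0.4]
shift [-0.0337, -0.0004, 0.0653] turn [-0.05, 0.32, -0.47] rows 2.0
shift [-0.0114, -0.0006, 0.0838] turn [-0.05, 0.32, -0.47] rows 3.0
shift [0.0127, -0.0008, 0.0908] turn [-0.05, 0.32, -0.47] rows 3.0
shift [0.0274, -0.0009, 0.1044] turn [-0.05, 0.32, -0.47] rows 3.0
shift [0.0344, -0.001, 0.1179] turn [-0.05, 0.32, -0.47] rows 3.0
shift [0.0433, -0.001, 0.1292] turn [-0.05, 0.32, -0.47] rows 4.0
```

```bash
python3 -m pendant '[[-1,[-0.017,0,0.033],[0,0.3,-0.5]],[-1,[-0.034,0,0.065],[0,0.3,-0.5]],[-1,[-0.034,0,0.065],[0,0.3,-0.5]],[-1,[-0.026,0,0.072],[0,0.3,-0.5]],[-1,[-0.018,0,0.078],[0,0.3,-0.5]],[-1,[-0.011,-0.0005,0.084],[0,0.3,-0.5]],[-1,[-0.003,-0.0005,0.086],[0,0.3,-0.5]],[-1,[0.005,-0.0005,0.088],[0,0.3,-0.5]],[-1,[0.013,-0.001,0.091],[0,0.3,-0.5]],[-1,[0.013,-0.001,0.091],[0,0.3,-0.5]]]'
python3 - <<'E'
from jig import *
from plant import sensors
o=sensors.get_obs();print(inJ(o['tool_pos']),(o['force']@RJ).round(1))
Rg=Rt(40,JY-90,False)
for y,z in ((83,89),(69,83),(55,80),(41,74),(40,58)): go(J(-22,y,z),Rg,o)
E
```

```text
clock: 22.78
tool_pos: [0.5706, 0.2458, 0.0928]
orientation: [-179.9, -39.7, -97.8]
force: [0.6, 3.1, -2.0]
opening: 0.0006
gripper_force: 1.3
[-21.06805197 103.21280511  92.78380803] [ 0.2  3.1 -2. ]
shift [0.0131, 0.001, 0.0158] turn [-0.18, 0.31, 0.06] rows 1.0
shift [0.0201, 0.001, 0.0294] turn [-0.18, 0.31, 0.06] rows 1.0
shift [0.0289, 0.0011, 0.0406] turn [-0.18, 0.31, 0.06] rows 2.0
shift [0.0359, 0.0011, 0.0542] turn [-0.18, 0.31, 0.06] rows 2.0
shift [0.0264, 0.0012, 0.0671] turn [-0.18, 0.31, 0.06] rows 2.0
```

```bash
python3 -m pendant '[[-1,[0.007,0.001,0.008],[0,0.3,0]],[-1,[0.013,0.001,0.016],[0,0.3,0]],[-1,[0.017,0.001,0.022],[0,0.3,0]],[-1,[0.02,0.001,0.029],[0,0.3,0]],[-1,[0.025,0.001,0.035],[0,0.3,0]],[-1,[0.029,0.001,0.0406],[0,0.3,0]],[-1,[0.029,0.001,0.0406],[0,0.3,0]]]'
python3 - <<'E'
from jig import *
from plant import sensors
o=sensors.get_obs();print(inJ(o['tool_pos']),(o['force']@RJ).round(1))
Rg=Rt(40,JY-90,False)
for y,z in ((47,77),(41,72),(40,65),(40,60),(40,57)): go(J(-22,y,z),Rg,o)
E
```

```text
clock: 23.37
tool_pos: [0.5635, 0.1981, 0.08]
orientation: [-179.9, -40.1, -97.7]
force: [0.6, 0.7, 0.6]
opening: 0.0005
gripper_force: 0.6
[-21.63932299  54.95989994  80.03421795] [0.5 0.7 0.6]
shift [0.0041, 0.0004, 0.0074] turn [-0.23, -0.14, 0.1] rows 1.0
shift [0.0055, 0.0004, 0.0151] turn [-0.23, -0.14, 0.1] rows 1.0
shift [0.0017, 0.0004, 0.0211] turn [-0.23, -0.14, 0.1] rows 1.0
shift [-0.0015, 0.0005, 0.025] turn [-0.23, -0.14, 0.1] rows 1.0
shift [-0.0034, 0.0005, 0.0273] turn [-0.23, -0.14, 0.1] rows 1.0
```

```bash
python3 -m pendant '[[-1,[0.004,0,0.0074],[0,0,0]],[-1,[0.0055,0,0.015],[0,0,0]],[-1,[0.0017,0,0.021],[0,0,0]],[-1,[0.0017,0,0.021],[0,0,0]]]'
python3 - <<'E'
from jig import *
from plant import sensors
o=sensors.get_obs();print(inJ(o['tool_pos']),(o['force']@RJ).round(1))
Rg=Rt(40,JY-90,False)
for y,z in ((40,62),(40,60),(40,58),(40,57)): go(J(-22,y,z),Rg,o)
E
```

```text
clock: 23.7
tool_pos: [0.5612, 0.1827, 0.0647]
orientation: [-179.9, -40.3, -97.7]
force: [3.5, 0.1, 3.3]
opening: 0.0001
gripper_force: 1.5
[-21.80193175  39.37316115  64.65339006] [3.5 0.6 3.3]
shift [-0.0022, 0.0002, 0.0016] turn [-0.18, -0.33, 0.15] rows 1.0
shift [-0.0035, 0.0002, 0.0031] turn [-0.18, -0.33, 0.15] rows 1.0
shift [-0.0048, 0.0002, 0.0047] turn [-0.18, -0.33, 0.15] rows 1.0
shift [-0.0054, 0.0002, 0.0054] turn [-0.18, -0.33, 0.15] rows 1.0
```

```bash
python3 -m pendant '[[-1,[-0.0022,0,0.0016],[0,0,0]],[-1,[-0.0035,0,0.0031],[0,0,0]],[-1,[-0.0048,0,0.0047],[0,0,0]],[-1,[-0.0048,0,0.0047],[0,0,0]]]'
python3 - <<'E'
from jig import *
from plant import sensors
o=sensors.get_obs();print(inJ(o['tool_pos']),(o['force']@RJ).round(1))
E
```

```text
clock: 24.03
tool_pos: [0.5607, 0.1826, 0.0582]
orientation: [180.0, -40.4, -97.7]
force: [1.2, -2.9, 5.7]
opening: 0.0003
gripper_force: 2.5
[-22.23140917  39.24638132  58.1881813 ] [ 1.6 -2.7  5.7]
```

```bash
python3 -m pendant '[[-1,[-0.0006,0,0.0008],[0,0,0]],[-1,[-0.0013,0,0.0016],[0,0,0]],[-1,[-0.0013,0,0.0016],[0,0,0]]]'
python3 -c "
from jig import *
from plant import sensors
o=sensors.get_obs();print(inJ(o['tool_pos']),(o['force']@RJ).round(1))"
```

```text
clock: 24.28
tool_pos: [0.5608, 0.1825, 0.0573]
orientation: [-180.0, -40.5, -97.7]
force: [-0.0, -2.6, 12.5]
opening: 0.0005
gripper_force: 5.9
[-22.12236668  39.17361798  57.29249384] [ 0.3 -2.6 12.5]
```

```bash
python3 -m pendant '[[-1,[-0.0006,0,0.0008],[0,0,0]],[-1,[-0.0006,0,0.0008],[0,0,0]],[-1,[-0.0006,0,0.0008],[0,0,0]]]'
python3 - <<'E'
from jig import *
from plant import sensors
o=sensors.get_obs();print(inJ(o['tool_pos']),(o['force']@RJ).round(1))
go(J(-22,110,125),Rt(40,JY-90,False),o)
E
```

```text
clock: 24.53
tool_pos: [0.5609, 0.1825, 0.0571]
orientation: [-180.0, -40.5, -97.7]
force: [-0.4, -3.1, 15.7]
opening: 0.0006
gripper_force: 7.9
[-22.06584392  39.14136369  57.08230661] [ 0.1 -3.1 15.7]
shift [-0.0098, -0.0004, -0.0977] turn [-0.16, -0.49, 0.14] rows 3.0
```

```bash
python3 -m pendant '[[-1,[0,0,-0.008],[0,0,0]],[-1,[0,0,-0.03],[0,0,0]],[-1,[0,0,-0.06],[0,0,0]],[-1,[0,0,-0.1],[0,0,0]],[-1,[0,0,-0.14],[0,0,0]],[-1,[0,0,-0.18],[0,0,0]],[-1,[0,0,-0.2],[0,0,0]],[-1,[0,0,-0.2],[0,0,0]],[-1,[0,0,-0.2],[0,0,0]]]'
python3 - <<'E'
from jig import *
for t in ('wrist','side','top'):
    im,p,o=snap(t,'fin_'+t);g=cv2.cvtColor(im,cv2.COLOR_RGB2HSV)
    ye=cv2.inRange(g,(15,110,60),(32,255,255));c0=proj(p,J(-22,28,52))[0];yy,xx=np.where(ye);k=np.hypot(xx-c0[0],yy-c0[1])<(45 if t=='wrist' else 15)
    q=None
    if k.any():
        px=[xx[k].mean(),yy[k].mean()];c,d=rays(p,[px]);s=((J(-22,0,0)-c)@h)/(d[0]@h);q=inJ(c+s*d[0])
    print(t,'expected px closed',c0.round(1),'n',k.sum(),'yellow px',None if q is None else np.round(px,1),'jig',None if q is None else q.round(1), None if q is None else np.arctan2(q[2]-46,88-q[1]).round(3))
    m=cv2.inRange(g,(0,150,40),(6,255,255))|cv2.inRange(g,(174,150,40),(180,255,255))
    n,l,st,ce=cv2.connectedComponentsWithStats(m);e=proj(p,[J(-20+a,b,74) for a,b in ((-18,-7),(-18,7),(18,7),(18,-7))])
    ks=[i for i in range(1,n) if st[i,4]>15 and np.linalg.norm(ce[i]-e.mean(0))<50];print('  tab top px exp',e.round(1).tolist(),'red',[(st[i].tolist()) for i in ks])
E
```

```text
clock: 25.28
tool_pos: [0.5777, 0.3132, 0.2069]
orientation: [180.0, -40.1, -97.6]
force: [-1.0, -0.2, -1.1]
opening: 0.0008
gripper_force: 0.0
wrist expected px closed [256.1 158.9] n 400 yellow px [257.  155.5] jig [  -22.  -1088.2 -1804. ] -1.004
  tab top px exp [[270.0, 123.2], [270.1, 133.3], [238.6, 133.1], [239.0, 123.1]] red [[229, 124, 43, 49, 1153]]
side expected px closed [241.6 249.6] n 80 yellow px [244.6 249.9] jig [-22.   18.2  45.7] -0.004
  tab top px exp [[255.3, 240.8], [251.1, 242.9], [243.2, 236.5], [247.4, 234.6]] red [[266, 186, 30, 42, 576], [249, 240, 6, 10, 27], [246, 251, 16, 12, 44]]
top expected px closed [216.7 207.7] n 42 yellow px [218.  208.4] jig [-22.   24.1  40.1] -0.093
  tab top px exp [[224.7, 212.3], [221.0, 211.7], [222.7, 202.2], [226.4, 202.8]] red []
```

Every check fits: the yellow tip is at its closed position, the tab top is within about 1 px of the seated pose, and the robot is clear. Handing in.

```bash
python3 -c "
from plant import workorder
print(workorder.close_job())"
```

```text
the job is handed in; nothing more can be done
None
```

I handed the job in at about 25.3 s: the bracket is seated in the jig, the clamp is closed on its foot, and the arm is clear. My contact and camera checks agree with that, but the hand-in gave no verdict.

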